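# Clamp a lemon for zesting and keep it held

### The arm

A 7-joint arm with a two-finger parallel gripper is mounted at the origin on the work surface; the furniture and walls round the work are solid. World frame = base frame: x ahead of the robot, y to its left, z up, the work surface at z = 0. Lengths are in m, angles in rad, forces in N, time in s.
With the tool pointing down it reaches from about 0.4 to 0.85 m from the base axis. Payload 10.4 kg.
Tool frame: the origin (TCP) lies where the fingers leave the gripper's body, on its centre line; the fingertips stand 70 mm ahead of it and the grasp point (between the pads) lies r.grip_depth ahead of it (r.grip_depth is the distance from the TCP to the grasp point, in m); z points along the fingers, y is the direction in which the jaws open and shut (so a half turn about z gives the same grasp; the last joint's range is limited). The gripper opens to 87 mm and grips with 3 to 60 N. Pads are 19 mm wide; open, the fingers measure 117 mm over their backs; the gripper's body (75 mm by 190 mm) begins 51 mm behind the grasp point.
Start: joints at [-1.295, 0.332, -0.065, 1.46, 0.022, 1.35, -0.088], TCP at [0.184, 0.597, 0.292] pointing down, gripper open.
Joint ranges: [-2.6, 2.6], [-0.5, 2.12], [-1.47, 1.34], [0.16, 2.42], [-1.27, 4.41], [0.06, 2.06], [-2.6, 2.6]. Speed limits (rad/s): [2.22, 2.22, 2.79, 2.79, 3.14, 3.14, 3.14].

### API

Orientations are given as a unit quaternion [x, y, z, w].
In Python, from bench import monitor, viewer, workorder, nets, r gives the robot as it stands.
- The arm moves only by the tool drive_tool, never from a script. Its argument "plan" is a list of rows, each an object of numbers: "rx", "ry", "rz": the turn, a rotation vector about the tool's x, y, z in units of 360 degrees (1.0 is 360 degrees); "x", "y", "z": the shift along the tool's x, y, z in units of 1000 mm (1.0 is 1000 mm); "fingers": the opening, from 0 (shut) to 1 (fully open). In form: [{"rx": .., "ry": .., "rz": .., "x": .., "y": .., "z": .., "fingers": ..}, ...]. A call has 1 to 12 rows; each row is the pose to reach, as a shift and turn from the pose commanded when the call began, along the tool's axes at that moment, turning the shorter way round; what a row does not reach only later rows make up. A row lasts 1/8 s, in which the tool goes at most 62.5 mm and 10.7 degrees, less where a joint would pass 70% of its speed; a pose out of reach is approached as far as the arm can. A call with a number of a shift or a turn outside -1 to 1 is refused whole. A call with a gripper value outside its range is refused whole. The fingers move at their own pace and stop on an object; "squeeze" is the grip in N (left out, the last holds). Time passes only in rows, so rows that repeat a pose let the fingers close. It gives the time, the measured TCP pose, the force and the opening at its end, in the units of the state.
- monitor.read_state(): the state, without advancing time (a new reading comes with each control period).
- viewer.camera(name): name is "scene" or "top" or "wrist"; returns a dict with "color" (384x512x3 uint8, red, green, blue), "depth" (384x512 float32, m along the optical axis (not along the pixel's ray), 0 where there is no reading), "camera_matrix" (3x3 intrinsics, pixels), "xyz" and "rotation" of the camera in the world. Camera axes: x right, y down, z forward; pixel columns grow to the right and rows downward; lengths in m; the calibration is good to about 2 mm. The wrist camera is an equidistant fisheye: a pixel r from the principal point sees the ray r / f radians off the axis. A picture is of the moment at which its call begins.
- workorder.close_job(): hands the job in, once; it reports no verdict.
Trained networks look in the newest picture that a camera, given by its name, has taken for a name from the list of things; names that differ only in an ending like _2 or _b are one class to them, and where a whole thing is asked for, a point or a joint stands for the part that bears it (a point fixed in the world has none). Each returns a list of dicts, best first, with "confidence" (0 to 1); they miss things now and then, are a little off and sometimes report something else, mostly with a low value. They report only what shows in the picture. A call takes as long as a camera call. They do not tell look-alikes from the thing itself.
- nets.find_in(label, camera): "centre" ([x, y, z] in m, in world coordinates, good to about 4 mm: the middle of the surface that is visible of it).
- nets.regions_of(label, camera): "region" (384x512 bool, what is visible of it).
The state is a dict: "time": time; "joint_positions": joint angles; "joint_vel": joint speeds; "joint_torque": joint torques, N m; "ee_pos": TCP position; "eef_rot": TCP orientation; "ft_force": force on the tool from outside, world axes, zero at the start; "torque": the same for the moment, N m; "width": finger opening in m.
Only numpy, scipy, OpenCV 4.12 (cv2) and the standard library are available. Lean on these libraries where they do the work, as an engineer would, in place of code of your own. Each camera call takes 0.05 s, during which the arm holds its last target.

### The job

Get the lemon held for zesting: pick it up, lay it lengthwise in the cradle of the clamp, close to or against the wooden stop, and let go of it. Then pump the two blue levers together and apart (the ratchet moves the rod on a little with each squeeze) until the spring pad meets the lemon, and squeeze on gently until the white band of the pad's stem has gone into the sleeve while green still shows; swallowing the green as well crushes the lemon. The clamp has no lock, so finish with the levers still squeezed in the gripper and the lemon pressed between pad and stop; work the rod by the levers alone, never by pushing it, and leave the other things where they are.

Things in the scene. Friction and masses are not known exactly. Their poses are not given: they have to be found in the camera images.
- lemon: yellow lemon lying on the table at the start, 71 mm long (along its own x axis), 53 mm wide (y), 51 mm high; origin at the middle of its underside as it first lies. 60 to 120 g. Grasp it across y
- lemon_centre (a point): the middle of the lemon
- clamp: the clamp, fixed to the table: a light wooden board 250 x 124 x 16 mm (x from -150 to +100 mm, y from -62 to +62 mm in its frame) that carries rod, levers, cradle and stop. Origin on the table surface, z up, x along the rod in its pushing direction, y to the left when looking that way. The lever pivots, 68 mm high, stand at x = -125 mm, y = -50 and +50 mm
- cradle_centre (a point): point on the rod's axis, 50 mm above the table, 40 mm before the stop's face (clamp frame x = 45 mm, y = 0): the lemon's middle may be laid here, its length along the clamp's x. The cradle is two steel rails along x, 10 mm thick, 34 mm apart (middles), tops 29 mm above the table; a lemon in it has its middle 48 to 57 mm up
- squeeze_point (a point): midpoint between the grips of the two blue levers (clamp frame x = -172 mm), 50 mm above the table. The grips are upright plates 46 mm long in x, 34 mm high (33 to 67 mm up), 9 mm thick, one each side of the rod; 64 mm over their outer faces released, about 34 mm squeezed. Close on them from above along the clamp's y. The 10 mm rod runs between them, up to 45 mm past this point
- lever_left (a joint): angle of the left lever (rad): 0 released, 0.32 fully squeezed. The right one is geared to it, so pushing one moves both. A spring opens them; squeezing takes about 5 to 15 N in all. A full squeeze moves the rod about 9 mm, pawl teeth are 4.5 mm apart, so the first part of a squeeze may be idle; the levers must open fully to catch the next teeth
- lever_right (a joint): angle of the right lever (rad), the same values as the left
- rod (a joint): how far the rod has moved on (m), 0 to 0.085; starts between 0 and 0.02, and the stop is then 95 to 115 mm from the pad. Friction holds it against 3 to 4 N: pressed harder by the pad spring, it slides back as the levers open, until the pad is pressed in by 6 to 8 mm
- pad (a joint): how far the pad is pressed in towards the rod (m): 0 free, 0.022 bottomed; the spring gives 0.45 N per mm. The stem behind the pad shows three bands, from the sleeve to the pad: white (8 mm), green (6 mm), red (8 mm); white has gone in at 0.008, green at 0.014. Aim at about 0.011
- pad_face (a point): middle of the pad's rubber face, 34 mm across, 50 mm above the table; it points along the clamp's x towards the lemon
- stop: wooden stop at the clamp's far end, 70 mm wide, up to 77 mm high, with a rubber face at x = 85 mm; same origin and axes as the clamp
- timer: wind-up kitchen timer, red below and white above, 70 mm across, 60 mm tall; a bystander, origin in the middle of its underside
- shaker: small glass spice jar with a white cap, 47 mm across, 98 mm tall; a bystander, origin in the middle of its underside
- pepper_mill: turned wooden pepper mill, 58 mm across, 170 mm tall; a bystander, origin in the middle of its underside
There are look-alikes about, which are no part of the job. There is more than one size of the lemon; the one meant has the size given above.

How it is judged:
By the outcome, as a careful person would: the job done as asked, in the order asked, and still so for the second after the job is handed in, while the arm keeps its last pose, push and grip.
It also fails if it takes over 61 s, if anything falls off the work surface, if the arm or the gripper's body presses on something with over 40 N, if the wrist force passes 120 N, or if a joint passes its speed limit or range.

## Working session

There is one attempt and no reset: what is moved stays moved. The work goes in short steps, Python scripts to look and compute and a tool call to move; the robot and the scene stay as the last step left them, time stands still between calls to the robot, and variables do not carry over. Pictures are saved under pics/ and viewed, and the job is handed in when it is done.

Besides the shell and the picture viewer there is one more tool, called after ">>>" by a JSON object that holds its "api" and its "payload". drive_tool: Moves the arm, as the interface text tells. Its arguments: {"type":"object","properties":{"plan":{"type":"array","items":{"type":"object","properties":{"rx":{"type":"number","minimum":-1,"maximum":1},"ry":{"type":"number","minimum":-1,"maximum":1},"rz":{"type":"number","minimum":-1,"maximum":1},"x":{"type":"number","minimum":-1,"maximum":1},"y":{"type":"number","minimum":-1,"maximum":1},"z":{"type":"number","minimum":-1,"maximum":1},"fingers":{"type":"number"}}}},"squeeze":{"type":"number"}},"required":["plan"]}

```bash
ls; mkdir -p pics; cat > h.py <<'E'
import numpy as np, cv2
from bench import monitor, viewer, workorder, nets, r
from scipy.spatial.transform import Rotation as R
def snap(n,f):
    c=viewer.camera(n); cv2.imwrite('pics/'+f+'.png',c['color'][:,:,::-1]); return c
def cloud(c):
    K=np.array(c['camera_matrix']); d=c['depth']; v,u=np.mgrid[:384,:512]
    p=np.stack([(u-K[0,2])/K[0,0]*d,(v-K[1,2])/K[1,1]*d,d],-1)
    rot=np.array(c['rotation'])
    if rot.shape!=(3,3): rot=R.from_quat(rot).as_matrix()
    return p@rot.T+np.array(c['xyz'])
def tool(p):
    s=monitor.read_state(); return R.from_quat(s['eef_rot']).inv().apply(np.array(p)-s['ee_pos'])
E
python3 - <<'E'
from h import *
print(r.grip_depth, monitor.read_state())
for n in ['scene','top']:
    c=snap(n,n+'0'); print(n,c['xyz'],c['rotation'],c['camera_matrix'])
    np.savez(n+'0.npz',**c)
    for l in ['lemon','clamp','squeeze_point','pad_face','stop','timer','shaker','pepper_mill','lever_left','lever_right']:
        for q in nets.find_in(l,n): print(l,np.round(q['centre'],3),round(q['confidence'],2))
E
```

```text
pics
0.051 {'time': 0.0, 'joint_positions': array([-1.29462182,  0.33287485, -0.06467053,  1.46093074,  0.02163561,
        1.3498813 , -0.08851311]), 'joint_vel': array([ 0.00071942, -0.00228189,  0.00011221,  0.00079026, -0.00023154,
        0.00138817, -0.00018118]), 'joint_torque': array([ 5.21262536e-04, -6.23270917e+01,  2.49609986e-02, -3.89883149e+01,
       -6.13612938e-02,  3.99547513e-02,  1.01429650e-04]), 'ee_pos': array([0.1839127 , 0.59703712, 0.29145699]), 'eef_rot': array([ 1.48838323e-01,  9.88861297e-01, -6.97283604e-04, -5.03166123e-05]), 'ft_force': array([ 0.92330066, -0.2495603 ,  0.00357131]), 'torque': array([ 0.02255718, -0.02028559,  0.02537768]), 'width': 0.08722304492597188}
scene [-0.09804451 -0.62453014  0.61362442] [ 0.78549852 -0.43491936  0.22246654 -0.37992876] [[384.79169685   0.         260.21733027]
 [  0.         384.79169685 193.47453268]
 [  0.           0.           1.        ]]
lemon [ 0.418 -0.437  0.026] 0.72
lemon [ 0.493 -0.36   0.038] 0.69
clamp [ 0.497 -0.047  0.021] 0.69
squeeze_point [ 0.496 -0.052  0.017] 0.61
pad_face [ 0.502 -0.03
[... 259 characters left out ...]
.052] 0.6
lever_right [ 0.492 -0.048  0.016] 0.28
top [ 0.37065284 -0.28892468  1.02137657] [ 0.71451916 -0.69652004  0.03701275 -0.05433479] [[398.49856764   0.         254.29841193]
 [  0.         398.49856764 187.90385313]
 [  0.           0.           1.        ]]
lemon [ 0.503 -0.349  0.043] 0.66
lemon [ 0.431 -0.428  0.028] 0.48
clamp [ 0.503 -0.039  0.014] 0.98
squeeze_point [ 0.505 -0.036  0.014] 0.9
pad_face [ 0.503 -0.348  0.044] 0.18
stop [0.454 0.073 0.069] 0.7
timer [ 0.331 -0.283  0.041] 0.69
shaker [ 0.469 -0.524  0.097] 0.69
shaker [ 0.533 -0.16   0.057] 0.42
pepper_mill [ 0.548 -0.548  0.125] 0.94
lever_left [ 0.535 -0.159  0.056] 0.59
lever_right [ 0.589 -0.139  0.056] 0.49
```

View pics/scene0.png

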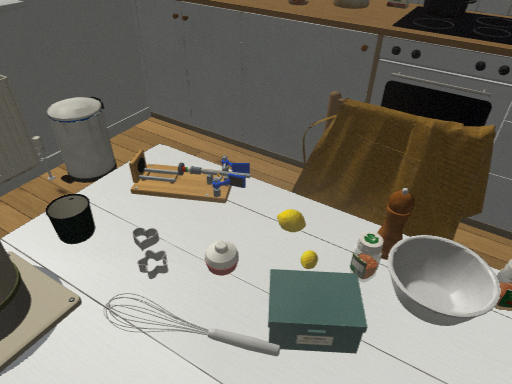

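View pics/top0.png

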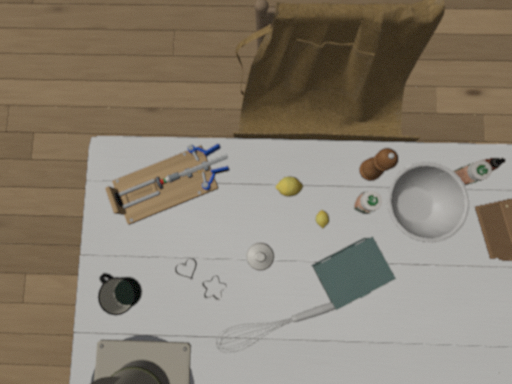

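```bash
cat > m.py <<'E'
from h import *
for n in ['scene','top']:
    c=dict(np.load(n+'0.npz')); P=cloud(c); hsv=cv2.cvtColor(c['color'],cv2.COLOR_RGB2HSV)
    ok=c['depth']>0
    t=ok&(abs(P[...,2])<.02); print(n,'table z',np.median(P[...,2][ok&(abs(P[...,2])<.015)]))
    m=ok&(hsv[...,0]>20)&(hsv[...,0]<35)&(hsv[...,1]>140)&(hsv[...,2]>90)&(P[...,2]>.008)
    k,l,st,_=cv2.connectedComponentsWithStats(m.astype(np.uint8))
    for i in range(1,k):
        if st[i,4]<120: continue
        q=P[l==i]; (cx,s,a)=cv2.minAreaRect((q[:,:2]*1000).astype(np.float32))
        print('yellow',st[i],np.round(cx),np.round(s),a,'zmax',np.percentile(q[:,2],[2,50,98]).round(3))
    m=ok&(hsv[...,0]>95)&(hsv[...,0]<125)&(hsv[...,1]>120)&(P[...,2]>.025)&(P[...,2]<.1)
    k,l,st,_=cv2.connectedComponentsWithStats(m.astype(np.uint8))
    for i in range(1,k):
        if st[i,4]<80: continue
        q=P[l==i]; (cx,s,a)=cv2.minAreaRect((q[:,:2]*1000).astype(np.float32))
        print('blue',st[i],np.round(cx),np.round(s),a,'z',np.percentile(q[:,2],[2,50,98]).round(3))
    for lab in ['clamp','stop']:
        g=nets
E
python3 m.py
```

```text
scene table z 0.000917875852278649
yellow [277 209  28  22 401] [ 499. -352.] [42. 62.] 27.045948028564453 zmax [0.024 0.042 0.052]
yellow [301 251  16  18 222] [ 422. -435.] [33. 30.] 32.916202545166016 zmax [0.017 0.029 0.036]
blue [222 159  27  14 195] [ 588. -134.] [79. 26.] 89.74736785888672 z [0.042 0.056 0.068]
top table z 0.0003573905001192923
blue [190 145  29  10  87] [ 586. -137.] [20. 71.] 5.381243705749512 z [0.051 0.061 0.07 ]
```

The scene view shows the clamp at (130–250, 155–200), the large lemon at (291,219) and a small look-alike at (309,259). In the top view they are at (165,185), (289,186) and (322,219).

```bash
cat > m2.py <<'E'
from h import *
for n in ['scene','top']:
    c=snap(n,n+'1'); P=cloud(c); hsv=cv2.cvtColor(c['color'],cv2.COLOR_RGB2HSV); ok=c['depth']>0
    reg=nets.regions_of('clamp',n)[0]['region']
    m=ok&reg&(abs(P[...,2]-.016)<.006)
    k,l,st,_=cv2.connectedComponentsWithStats(cv2.dilate(m.astype(np.uint8),np.ones((3,3))))
    q=P[m&(l==1+np.argmax(st[1:,4]))]
    print(n,'board',m.sum(),np.median(q[:,2]),cv2.minAreaRect((q[:,:2]*1000).astype(np.float32)))
    for i,g in enumerate(nets.regions_of('lemon',n)):
        q=P[g['region']&ok]; 
        q=q[q[:,2]>.01]; mu=q.mean(0); w,V=np.linalg.eigh(np.cov(q[:,:2].T))
        print('lemon',round(g['confidence'],2),mu.round(4),cv2.minAreaRect((q[:,:2]*1000).astype(np.float32)),'long',V[:,1],np.percentile(q[:,2],98))
    # axis parts
    for lo,hi in [(.04,.08)]:
        m=ok&(P[...,2]>lo)&(P[...,2]<hi)&(P[...,1]>-.25)&(P[...,1]<.12)&(P[...,0]>.38)&(P[...,0]<.66)
        vis=c['color'].copy(); vis[m]=[255,0,255]
        ys,xs=np.where(reg); a=vis[ys.min()-10:ys.max()+10,xs.min()-10:xs.max()+30]; b=c['color'][ys.min()-10:ys.max()+10,xs.min()-10:xs.max()+30]
        cv2.imwrite(f'pics/cl_{n}.png',cv2.resize(np.vstack([a,b]),None,fx=3.5,fy=3.5,interpolation=cv2.INTER_CUBIC)[:600,:,::-1])
E
python3 m2.py
```

```text
scene board 1880 0.016962546267112133 ((494.6700439453125, -35.97111511230469), (104.4963607788086, 251.11903381347656), 24.087902069091797)
lemon 0.73 [ 0.4945 -0.3557  0.0384] ((499.6944274902344, -350.3288269042969), (64.2049331665039, 41.632843017578125), 77.46123504638672) long [-0.1732363   0.98488029] 0.052327649283343665
lemon 0.61 [ 0.4195 -0.4368  0.0281] ((422.54815673828125, -436.9670104980469), (30.399362564086914, 33.342830657958984), 38.76561737060547) long [-0.8298964   0.55791753] 0.035950773664006876
top board 3537 0.01664783941415582 ((483.7595520019531, -42.684295654296875), (77.20402526855469, 248.8934326171875), 22.531574249267578)
lemon 0.73 [ 0.5875 -0.1367  0.0557] ((593.708984375, -136.76710510253906), (36.301658630371094, 74.4015884399414), 30.803159713745117) long [-0.1639921   0.98646165] 0.07029622986360434
lemon 0.68 [ 0.4284 -0.4332  0.0292] ((428.6309509277344, -434.7756652832031), (36.95782470703125, 34.00539016723633), 44.65272521972656) long [-0.98481588 -0.17360211] 0.03634985887104101
lemon 0.59 [ 0.5047 -0.3495  0.0433] ((505.9580078125, -350.5372314453125), (54.93160629272461, 55.19888687133789), 45.956199645996094) long [0.03456189 0.99940256] 0.05309460313401819
```

```bash
python3 - <<'E'
from h import *
for p in [(.40,.42,.30),(.49,.1,.30),(.5,-.05,.30)]: print(tool(p).round(3))
s=monitor.read_state();print(s['time'],R.from_quat(s['eef_rot']).as_matrix().round(3))
E
```

```text
[-0.259 -0.106 -0.008]
[-0.439 -0.385 -0.008]
[-0.493 -0.526 -0.008]
1.4 [[-0.956  0.294  0.   ]
 [ 0.294  0.956  0.   ]
 [-0.     0.    -1.   ]]
```

View pics/cl_top.png

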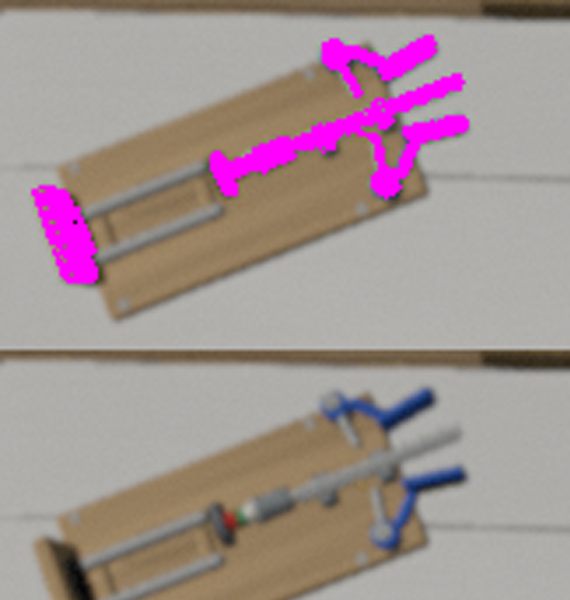

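View pics/cl_scene.png

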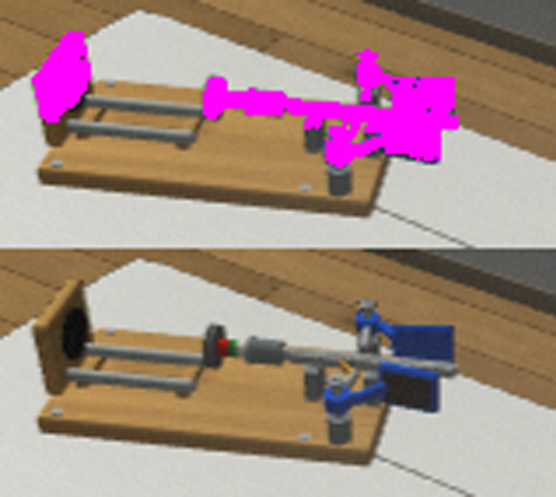

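The clamp shows clearly: board, stop at the left end, pad with red, green and white bands, and levers on the right. I'll move above it for a closer wrist view.

>>> {"api": "drive_tool", "payload": {"plan": [{"x": -0.05, "y": -0.01, "rz": 0.0}, {"x": -0.11, "y": -0.03, "rz": 0.02}, {"x": -0.17, "y": -0.06, "rz": 0.04}, {"x": -0.22, "y": -0.09, "rz": 0.06}, {"x": -0.27, "y": -0.12, "rz": 0.08}, {"x": -0.31, "y": -0.17, "rz": 0.1}, {"x": -0.34, "y": -0.22, "rz": 0.12}, {"x": -0.37, "y": -0.27, "rz": 0.136}, {"x": -0.4, "y": -0.32, "rz": 0.136}, {"x": -0.43, "y": -0.37, "rz": 0.136}, {"x": -0.46, "y": -0.42, "rz": 0.136}, {"x": -0.48, "y": -0.48, "rz": 0.136}], "squeeze": 10}}

```text
validation failed for argument at $.pl...
```

```bash
python3 - <<'E'
from h import *
s=monitor.read_state();print(s)
c=snap('wrist','w1'); np.savez('w1.npz',**c); print(c['xyz'],c['rotation'],c['camera_matrix'],(c['depth']>0).mean())
c=snap('top','t2')
E
```

```text
{'time': 1.4, 'joint_positions': array([-1.29457612,  0.33222602, -0.0646873 ,  1.46011645,  0.02162821,
        1.34990588, -0.08849627]), 'joint_vel': array([ 1.07361928e-03,  8.52997783e-04, -4.22539777e-04, -5.53527881e-04,
        8.75535927e-04, -1.56203478e-03,  1.99851560e-05]), 'joint_torque': array([-2.59607350e-05, -6.23036671e+01,  2.43842608e-02, -3.90119720e+01,
       -6.11724285e-02,  3.15141783e-02,  3.03227625e-05]), 'ee_pos': array([0.18399697, 0.59731223, 0.29225138]), 'eef_rot': array([1.48854096e-01, 9.88859170e-01, 1.90061302e-05, 1.03331102e-05]), 'ft_force': array([ 0.39036899,  0.19592316, -0.20052223]), 'torque': array([ 0.00207221,  0.0097906 , -0.03263205]), 'width': 0.08670123389130428}
[0.10982546 0.62027407 0.38496056] [0.79613732 0.58785555 0.08510281 0.11553668] [[297.31863964   0.         259.65810907]
 [  0.         297.31863964 200.40048783]
 [  0.           0.           1.        ]] 0.9963582356770834
```

View pics/w1.png

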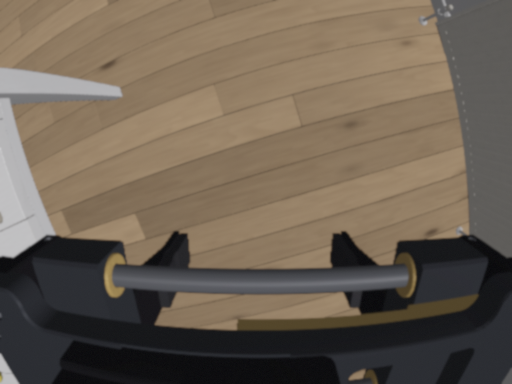

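The wrist view still shows floor, because the call was refused. I'll give every key in each row.

>>> {"api": "drive_tool", "payload": {"plan": [{"rx": 0, "ry": 0, "z": 0, "fingers": 1, "x": -0.05, "y": -0.01, "rz": 0.0}, {"rx": 0, "ry": 0, "z": 0, "fingers": 1, "x": -0.11, "y": -0.03, "rz": 0.02}, {"rx": 0, "ry": 0, "z": 0, "fingers": 1, "x": -0.17, "y": -0.06, "rz": 0.04}, {"rx": 0, "ry": 0, "z": 0, "fingers": 1, "x": -0.22, "y": -0.09, "rz": 0.06}, {"rx": 0, "ry": 0, "z": 0, "fingers": 1, "x": -0.27, "y": -0.12, "rz": 0.08}, {"rx": 0, "ry": 0, "z": 0, "fingers": 1, "x": -0.31, "y": -0.17, "rz": 0.1}, {"rx": 0, "ry": 0, "z": 0, "fingers": 1, "x": -0.34, "y": -0.22, "rz": 0.12}, {"rx": 0, "ry": 0, "z": 0, "fingers": 1, "x": -0.37, "y": -0.27, "rz": 0.136}, {"rx": 0, "ry": 0, "z": 0, "fingers": 1, "x": -0.4, "y": -0.32, "rz": 0.136}, {"rx": 0, "ry": 0, "z": 0, "fingers": 1, "x": -0.43, "y": -0.37, "rz": 0.136}, {"rx": 0, "ry": 0, "z": 0, "fingers": 1, "x": -0.46, "y": -0.42, "rz": 0.136}, {"rx": 0, "ry": 0, "z": 0, "fingers": 1, "x": -0.48, "y": -0.48, "rz": 0.136}], "squeeze": 10}}

```text
time: 3.0
ee_pos: [0.5018, -0.0036, 0.2924]
eef_rot: [0.545, 0.838, 0.0, 0.0]
ft_force: [1.0, -0.6, -0.4]
width: 0.0871
```

```bash
python3 - <<'E'
from h import *
c=snap('wrist','w2'); np.savez('w2.npz',**c); print(c['xyz'],c['rotation'])
s=monitor.read_state();print(s['time'],s['joint_positions'].round(3),s['ee_pos'],s['eef_rot'])
E
```

```text
[0.47047877 0.06773643 0.38510749] [0.96806631 0.20533727 0.03001485 0.14065324]
3.05 [-0.567  0.043  0.52   1.806 -0.02   1.297  0.366] [ 0.50110822 -0.01308803  0.29276457] [ 5.49136900e-01  8.35731253e-01 -7.77552739e-04  1.15428809e-03]
```

View pics/w2.png

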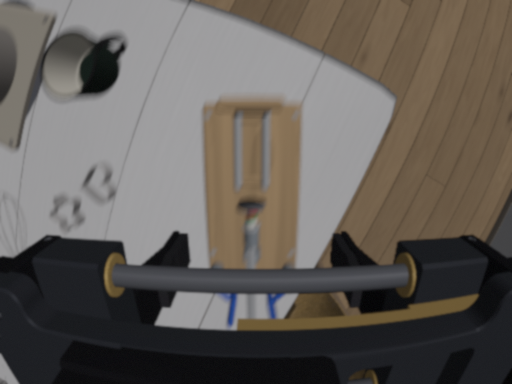

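```bash
cat >> h.py <<'E'
def fcloud(c):
    K=np.array(c['camera_matrix']); d=c['depth']; v,u=np.mgrid[:384,:512]
    a=(u-K[0,2])/K[0,0]; b=(v-K[1,2])/K[1,1]; th=np.hypot(a,b)+1e-9
    t=np.tan(np.minimum(th,1.3))/th
    p=np.stack([a*t*d,b*t*d,d],-1)
    rot=R.from_quat(c['rotation']).as_matrix()
    P=p@rot.T+np.array(c['xyz']); P[(th>1.1)|(d<=0)]=np.nan; return P
def load(n): return dict(np.load(n+'.npz'))
E
cat > fit.py <<'E'
from h import *
from scipy.optimize import minimize
D={'scene':cloud(load('scene0')),'top':cloud(load('top0')),'wrist':fcloud(load('w2'))}
def pts(P):
    q=P.reshape(-1,3); q=q[np.isfinite(q).all(1)]
    return q[(abs(q[:,0]-.5)<.25)&(abs(q[:,1]+.04)<.25)]
for n,P in D.items():
    q=pts(P); zt=np.median(q[abs(q[:,2])<.008,2]); z=q[:,2]-zt
    b=q[abs(z-.016)<.004]; t=q[abs(z)<.004]
    # table points limited near
    X=np.vstack([b,t])[:,:2]; y=np.r_[np.ones(len(b)),np.zeros(len(t))]
    def cost(p,s=.0015):
        ca,sa=np.cos(p[2]),np.sin(p[2]); d=X-p[:2]; u=d@[ca,sa]; v=d@[-sa,ca]
        m=np.minimum(np.minimum(u+.15,.1-u),.062-abs(v))
        f=1/(1+np.exp(-np.clip(m/s,-40,40))); return ((f-y)**2).sum()
    best=None
    for a0 in (112,116):
        p0=[.484+.025*np.cos(np.radians(a0)),-.04+.025*np.sin(np.radians(a0)),np.radians(a0)]
        for s in (.01,.003,.0015):
            p0=minimize(cost,p0,args=(s,),method='Nelder-Mead',options=dict(initial_simplex=np.array([p0,np.add(p0,[.006,0,0]),np.add(p0,[0,.006,0]),np.add(p0,[0,0,.03])]))).x
        if best is None or cost(p0)<cost(best): best=p0
    print(n,'zt',round(zt,4),len(b),len(t),best[:2].round(4),np.degrees(best[2]).round(2),cost(best))
    ca,sa=np.cos(best[2]),np.sin(best[2]); d=q[:,:2]-best[:2]; u=d@[ca,sa]; v=d@[-sa,ca]; z=q[:,2]
    st=(z>.045)&(z<.09)&(u>.07)&(u<.11)&(abs(v)<.05); print(' stop u',np.percentile(u[st],[2,50,98]).round(4),'v',np.percentile(v[st],[1,99]).round(4))
    g=(z>.04)&(z<.075)&(u<-.152)&(u>-.21)
    for sgn in (1,-1):
        k=g&(v*sgn>.015)&(abs(v)<.06)
        if k.any(): print(' grip',sgn,k.sum(),np.percentile(u[k],[2,50,98]).round(4),np.percentile(v[k],[2,50,98]).round(4),z[k].max())
    k=(z>.045)&(z<.075)&(abs(v)<.017)&(u<.05)&(u>-.03); print(' pad front u',np.percentile(u[k],[50,90,98]).round(4) if k.any() else None, 'v',v[k].mean() if k.any() else None)
E
python3 fit.py
```

```text
scene zt 0.0007 2001 12904 [ 0.4971 -0.0077] 113.69 352.81479958350894
 stop u [0.0836 0.0893 0.1004] v [-0.0298  0.0378]
 grip 1 181 [-0.194  -0.1739 -0.1531] [0.0272 0.033  0.0382] 0.0710259967578093
 grip -1 164 [-0.1943 -0.1744 -0.1532] [-0.0296 -0.0233 -0.0189] 0.06895663411215225
 pad front u [-0.0244 -0.0182 -0.0173] v 0.007141726705808246
top zt 0.0001 3433 20098 [ 0.4972 -0.0086] 113.59 97.77706044930089
 stop u [0.0842 0.0903 0.1012] v [-0.0316  0.0356]
 grip 1 102 [-0.1936 -0.1717 -0.1528] [0.0223 0.0308 0.0358] 0.06966100038671608
 grip -1 112 [-0.1935 -0.1727 -0.1528] [-0.0339 -0.0252 -0.02  ] 0.07064508271217707
 pad front u [-0.0233 -0.0191 -0.0175] v 0.0024404438756503353
wrist zt -0.0003 12947 48743 [ 0.4954 -0.0078] 113.64 580.1029156042215
 stop u [0.0852 0.0943 0.102 ] v [-0.0334  0.0333]
 grip 1 177 [-0.1918 -0.1701 -0.1523] [0.0208 0.0276 0.0344] 0.06944202280425965
 grip -1 136 [-0.1829 -0.1662 -0.1523] [-0.0341 -0.0278 -0.0213] 0.06870367265975491
 pad front u [-0.0185 -0.0168 -0.0166] v 5.45233524824101e-05
```

The fits from the three cameras agree within 2 mm: clamp at about (0.4956, −0.0082), yaw 113.6°, pad gap about 102 mm. Next is the lemon, seen by the wrist camera.

```bash
python3 - <<'E'
from h import *
print(tool((.535,-.43,.28)).round(3), monitor.read_state()['ee_pos'])
E
```

```text
[-0.396 -0.134  0.014] [ 0.50110822 -0.01308803  0.29276457]
```

>>> {"api": "drive_tool", "payload": {"plan": [{"x": -0.05, "y": -0.016, "z": 0, "rx": 0, "ry": 0, "rz": 0, "fingers": 1}, {"x": -0.106, "y": -0.035, "z": 0, "rx": 0, "ry": 0, "rz": 0, "fingers": 1}, {"x": -0.162, "y": -0.054, "z": 0, "rx": 0, "ry": 0, "rz": 0, "fingers": 1}, {"x": -0.218, "y": -0.073, "z": 0, "rx": 0, "ry": 0, "rz": 0, "fingers": 1}, {"x": -0.274, "y": -0.092, "z": 0, "rx": 0, "ry": 0, "rz": 0, "fingers": 1}, {"x": -0.33, "y": -0.111, "z": 0, "rx": 0, "ry": 0, "rz": 0, "fingers": 1}, {"x": -0.386, "y": -0.13, "z": 0, "rx": 0, "ry": 0, "rz": 0, "fingers": 1}, {"x": -0.396, "y": -0.134, "z": 0.0, "rx": 0, "ry": 0, "rz": 0, "fingers": 1}, {"x": -0.396, "y": -0.134, "z": 0.0, "rx": 0, "ry": 0, "rz": 0, "fingers": 1}]}}

```text
time: 4.18
ee_pos: [0.5393, -0.4186, 0.2918]
eef_rot: [0.546, 0.838, -0.0, -0.0]
ft_force: [0.0, 0.1, 0.6]
width: 0.0869
```

```bash
python3 - <<'E'
from h import *
c=snap('wrist','w3'); np.savez('w3.npz',**c)
s=monitor.read_state();print(s['time'],s['joint_positions'].round(3),s['ee_pos'],s['eef_rot'])
P=fcloud(c)
for g in nets.regions_of('lemon','wrist'):
    q=P[g['region']]; q=q[np.isfinite(q).all(1)]; print(g['confidence'],len(q),np.percentile(q[:,2],[1,50,99]))
    q=q[q[:,2]>.006]; print(cv2.minAreaRect((q[:,:2]*1000).astype(np.float32)), q[q[:,2]>np.percentile(q[:,2],95)].mean(0))
    w,V=np.linalg.eigh(np.cov(q[:,:2].T)); print(V[:,1],w**.5)
E
```

```text
4.225 [ 0.106  0.54   0.736  1.321 -0.358  1.414  1.243] [ 0.5399232  -0.41732121  0.29203608] [ 5.44963016e-01  8.38459982e-01  3.69048770e-04 -1.84376731e-04]
0.76 1835 [0.02879964 0.04406805 0.05176297]
((505.8818664550781, -349.74932861328125), (56.480899810791016, 55.13119125366211), 49.529788970947266) [ 0.50590831 -0.35163815  0.05144945]
[-0.06610207  0.99781287] [0.01219514 0.0160716 ]
0.61 661 [0.01864573 0.02966159 0.03535991]
((428.9798583984375, -433.27288818359375), (34.08061218261719, 36.88750076293945), 48.374855041503906) [ 0.42855315 -0.43297122  0.03496931]
[-0.99804231  0.06254244] [0.00798175 0.01030459]
```

View pics/w3.png

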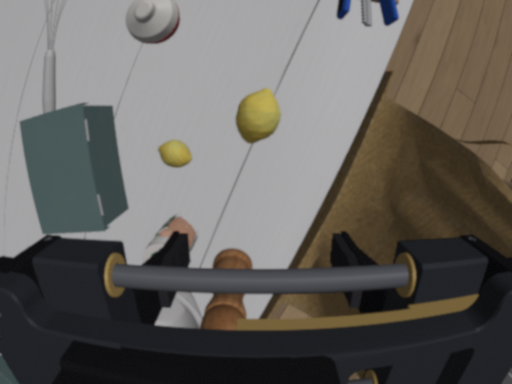

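The wrist view shows the big lemon at (258,115), its long axis tilted slightly from image vertical with a nipple at (267,92). The small one is at (175,153).

```bash
python3 - <<'E'
from h import *
for name,f in [('w3',fcloud),('top0',cloud)]:
    c=load(name); P=f(c)
    h=cv2.cvtColor(c['color'],cv2.COLOR_RGB2HSV)
    m=(np.hypot(P[...,0]-.505,P[...,1]+.35)<.06)&(P[...,2]>.012)&(h[...,1]>90)
    q=P[m][:,:2]; mu=q.mean(0)
    print(name,m.sum())
    for a in range(50,150,10):
        e=np.array([np.cos(np.radians(a)),np.sin(np.radians(a))]); n=np.array([-e[1],e[0]])
        u=q@e; v=q@n; cu=(u.min()+u.max())/2; cv=(v.min()+v.max())/2
        print(a,round(np.ptp(u)*1e3,1),round(np.ptp(v)*1e3,1),(cu*e+cv*n).round(4))
    w,V=np.linalg.eigh(np.cov(q.T)); print(np.degrees(np.arctan2(*V[::-1,1]))%180)
c=cv2.imread('pics/w3.png')[70:160,210:310]; cv2.imwrite('pics/w3z.png',cv2.resize(c,None,fx=6,fy=6,interpolation=2))
E
```

```text
w3 3034
50 85.5 86.2 [ 0.5085 -0.3721]
60 90.3 85.0 [ 0.5126 -0.3711]
70 92.6 82.1 [ 0.5161 -0.3686]
80 93.0 78.4 [ 0.5178 -0.3647]
90 90.5 73.5 [ 0.5175 -0.3604]
100 87.4 76.0 [ 0.5112 -0.3583]
110 87.1 76.1 [ 0.5055 -0.3611]
120 87.4 74.7 [ 0.5019 -0.3664]
130 87.6 80.5 [ 0.5044 -0.3703]
140 86.2 85.5 [ 0.5085 -0.3721]
123.2701444018359
top0 352
50 51.7 49.8 [ 0.505  -0.3485]
60 55.7 48.8 [ 0.5054 -0.3486]
70 58.7 47.6 [ 0.5051 -0.3483]
80 61.1 46.3 [ 0.5049 -0.3481]
90 61.7 45.2 [ 0.5049 -0.348 ]
100 61.9 45.4 [ 0.5051 -0.3483]
110 60.5 45.4 [ 0.505  -0.3487]
120 57.1 47.6 [ 0.5051 -0.349 ]
130 52.5 49.2 [ 0.5052 -0.3491]
140 49.8 51.7 [ 0.505  -0.3485]
92.06204113484428
```

View pics/w3z.png

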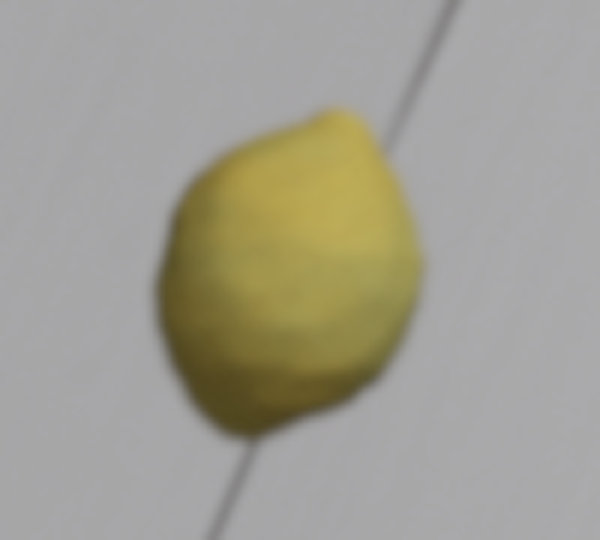

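```bash
cat >> h.py <<'E'
def fray(c,u,v,z):
    K=np.array(c['camera_matrix']); a=(u-K[0,2])/K[0,0]; b=(v-K[1,2])/K[1,1]; th=np.hypot(a,b)
    d=np.array([np.sin(th)*a/th,np.sin(th)*b/th,np.cos(th)]); w=R.from_quat(c['rotation']).apply(d)
    o=np.array(c['xyz']); return o+w*(z-o[2])/w[2]
E
python3 - <<'E'
from h import *
c=load('w3')
f=lambda x,y:fray(c,210+x/6,70+y/6,.026)
a,b=f(338,108),f(245,437); d=a-b; ang=np.degrees(np.arctan2(d[1],d[0]))
print(a,b,np.linalg.norm(d),ang,(a+b)/2)
l,rr=f(157,290),f(425,255); print(l,rr,np.linalg.norm(l-rr),(l+rr)/2)
ct=np.array([.505,-.349])
s=monitor.read_state(); Rm=R.from_quat(s['eef_rot']).as_matrix(); print('tool x yaw',np.degrees(np.arctan2(Rm[1,0],Rm[0,0])))
for z in (.12,.077,): print(tool((.505,-.349,z)).round(4))
E
```

```text
[ 0.50208139 -0.31447469  0.026     ] [ 0.51196058 -0.38260412  0.026     ] 0.0688419695170813 98.25073437309878 [ 0.50702099 -0.34853941  0.026     ]
[ 0.48398442 -0.36236427  0.026     ] [ 0.52983182 -0.33443087  0.026     ] 0.0536866748285295 [ 0.50690812 -0.34839757  0.026     ]
tool x yaw 114.02364694778665
[ 0.076  -0.0048  0.1723]
[ 0.076  -0.0049  0.2153]
```

>>> {"api": "drive_tool", "payload": {"plan": [{"x": 0.038, "y": -0.002, "z": 0.03, "rx": 0, "ry": 0, "rz": 0.022, "fingers": 1}, {"x": 0.0755, "y": -0.004, "z": 0.07, "rx": 0, "ry": 0, "rz": 0.044, "fingers": 1}, {"x": 0.0755, "y": -0.004, "z": 0.12, "rx": 0, "ry": 0, "rz": 0.044, "fingers": 1}, {"x": 0.0755, "y": -0.004, "z": 0.14, "rx": 0, "ry": 0, "rz": 0.044, "fingers": 1}, {"x": 0.0755, "y": -0.004, "z": 0.14, "rx": 0, "ry": 0, "rz": 0.044, "fingers": 1}]}}

```text
time: 4.9
ee_pos: [0.5054, -0.3502, 0.152]
eef_rot: [0.655, 0.756, -0.0, -0.001]
ft_force: [-0.3, 0.7, 0.8]
width: 0.0873
```

```bash
python3 - <<'E'
from h import *
s=monitor.read_state();print(s['time'],s['joint_positions'].round(3),s['ee_pos'])
Rm=R.from_quat(s['eef_rot']).as_matrix(); print(np.degrees(np.arctan2(Rm[1,0],Rm[0,0])),tool((.506,-.349,.078)).round(4))
E
```

```text
4.9 [-0.046  0.517  0.757  1.681 -0.39   1.102  0.967] [ 0.5053735  -0.35019864  0.15202885]
98.14181049535613 [0.001  0.0009 0.074 ]
```

>>> {"api": "drive_tool", "payload": {"plan": [{"x": 0.001, "y": 0.001, "z": 0.04, "rx": 0, "ry": 0, "rz": 0, "fingers": 1}, {"x": 0.001, "y": 0.001, "z": 0.074, "rx": 0, "ry": 0, "rz": 0, "fingers": 1}, {"x": 0.001, "y": 0.001, "z": 0.074, "rx": 0, "ry": 0, "rz": 0, "fingers": 1}, {"x": 0.001, "y": 0.001, "z": 0.074, "rx": 0, "ry": 0, "rz": 0, "fingers": 0.4}, {"x": 0.001, "y": 0.001, "z": 0.074, "rx": 0, "ry": 0, "rz": 0, "fingers": 0.4}, {"x": 0.001, "y": 0.001, "z": 0.074, "rx": 0, "ry": 0, "rz": 0, "fingers": 0.4}, {"x": 0.001, "y": 0.001, "z": 0.074, "rx": 0, "ry": 0, "rz": 0, "fingers": 0.4}, {"x": 0.001, "y": 0.001, "z": 0.074, "rx": 0, "ry": 0, "rz": 0, "fingers": 0.4}], "squeeze": 15}}

```text
time: 5.9
ee_pos: [0.5063, -0.3497, 0.0785]
eef_rot: [0.655, 0.755, 0.0, 0.0]
ft_force: [0.0, 0.9, 1.9]
width: 0.0502
```

```bash
python3 - <<'E'
from h import *
s=monitor.read_state();print(s['time'],s['width'],s['ee_pos'],s['ft_force'])
E
```

```text
5.9 0.0501776443705 [ 0.5062595 -0.3497264  0.0784997] [0.02709933 0.86255349 1.93076652]
```

>>> {"api": "drive_tool", "payload": {"plan": [{"x": 0, "y": 0, "z": -0.05, "rx": 0, "ry": 0, "rz": 0, "fingers": 0.4}, {"x": 0, "y": 0, "z": -0.11, "rx": 0, "ry": 0, "rz": 0, "fingers": 0.4}, {"x": 0.01, "y": 0, "z": -0.14, "rx": 0, "ry": 0, "rz": 0, "fingers": 0.4}]}}

```text
time: 6.28
ee_pos: [0.5047, -0.3411, 0.2213]
eef_rot: [0.656, 0.755, 0.0, 0.002]
ft_force: [0.6, 0.0, -1.6]
width: 0.0501
```

```bash
cat >> h.py <<'E'
C0=np.array([.4956,-.0082]); CA=np.radians(113.6)
def cl(u,v,z): return np.array([C0[0]+u*np.cos(CA)-v*np.sin(CA),C0[1]+u*np.sin(CA)+v*np.cos(CA),z])
def yaw():
    m=R.from_quat(monitor.read_state()['eef_rot']).as_matrix(); return np.degrees(np.arctan2(m[1,0],m[0,0]))
E
python3 - <<'E'
from h import *
s=monitor.read_state();print(s['time'],s['width'],s['ee_pos'],s['ft_force'],yaw())
print(cl(.047,0,.2),tool(cl(.047,0,.2)).round(4))
snap('scene','s3'); c=snap('wrist','w4'); 
E
```

```text
6.275 0.05013392945713806 [ 0.50472178 -0.34110293  0.22131059] [ 0.6387223   0.0452838  -1.60355894] 97.99404472964886
[0.4767836  0.03486905 0.2       ] [0.3762 0.0246 0.0205]
```

View pics/w4.png

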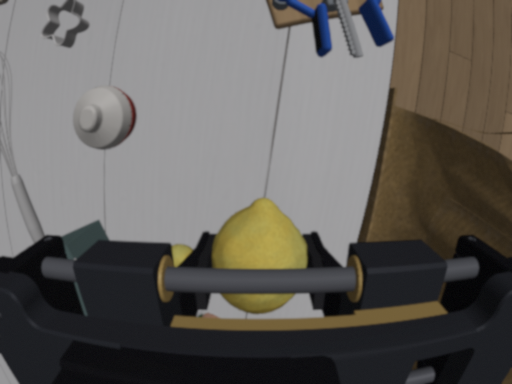

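The wrist view shows the lemon held between the fingers at (260,253), its axis along the tool. Now I carry it over the cradle.

>>> {"api": "drive_tool", "payload": {"plan": [{"x": 0.04, "y": 0.003, "z": 0, "rx": 0, "ry": 0, "rz": 0, "fingers": 0.4}, {"x": 0.09, "y": 0.006, "z": 0, "rx": 0, "ry": 0, "rz": -0.01, "fingers": 0.4}, {"x": 0.145, "y": 0.01, "z": 0, "rx": 0, "ry": 0, "rz": -0.02, "fingers": 0.4}, {"x": 0.2, "y": 0.013, "z": 0, "rx": 0, "ry": 0, "rz": -0.03, "fingers": 0.4}, {"x": 0.255, "y": 0.017, "z": 0, "rx": 0, "ry": 0, "rz": -0.0433, "fingers": 0.4}, {"x": 0.31, "y": 0.02, "z": 0, "rx": 0, "ry": 0, "rz": -0.0433, "fingers": 0.4}, {"x": 0.35, "y": 0.023, "z": 0.0, "rx": 0, "ry": 0, "rz": -0.0433, "fingers": 0.4}, {"x": 0.376, "y": 0.0245, "z": 0.02, "rx": 0, "ry": 0, "rz": -0.0433, "fingers": 0.4}, {"x": 0.376, "y": 0.0245, "z": 0.04, "rx": 0, "ry": 0, "rz": -0.0433, "fingers": 0.4}, {"x": 0.376, "y": 0.0245, "z": 0.04, "rx": 0, "ry": 0, "rz": -0.0433, "fingers": 0.4}]}}

```text
time: 7.62
ee_pos: [0.4747, 0.0357, 0.1763]
eef_rot: [0.547, 0.837, -0.002, -0.001]
ft_force: [0.3, -0.2, 0.2]
width: 0.0505
```

```bash
python3 - <<'E'
from h import *
s=monitor.read_state();print(s['time'],s['width'],s['ee_pos'],s['ft_force'],yaw(),s['joint_positions'].round(2))
c=snap('wrist','w5'); np.savez('w5.npz',**c); d=snap('scene','s4')
print(tool(cl(.047,0,.105)).round(4))
P=fcloud(c); q=P.reshape(-1,3); q=q[np.isfinite(q).all(1)]
d=q[:,:2]-C0; u=d@[np.cos(CA),np.sin(CA)]; v=d@[-np.sin(CA),np.cos(CA)]; z=q[:,2]
st=(z>.05)&(z<.09)&(u>.075)&(u<.11)&(abs(v)<.05); print('stop u',np.percentile(u[st],[2,50,98]).round(4),'v',np.percentile(v[st],[1,99]).round(4))
E
```

```text
7.625 0.050532900290643 [0.47469922 0.03568207 0.1763359 ] [ 0.33029533 -0.19997864  0.22699279] 113.69093262577753 [-0.73  0.11  0.6   2.01 -0.07  1.05  0.31]
[-0.0008  0.0006  0.0732]
stop u [0.0862 0.0973 0.1036] v [-0.0328  0.0333]
```

View pics/w5.png

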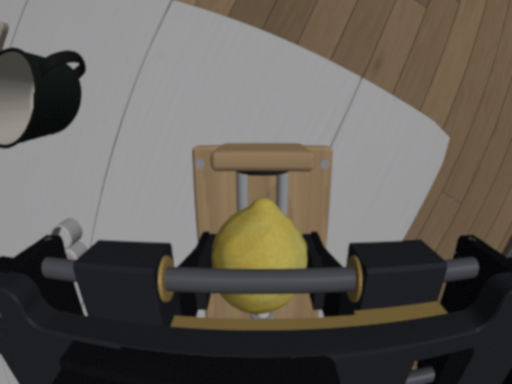

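View pics/s4.png

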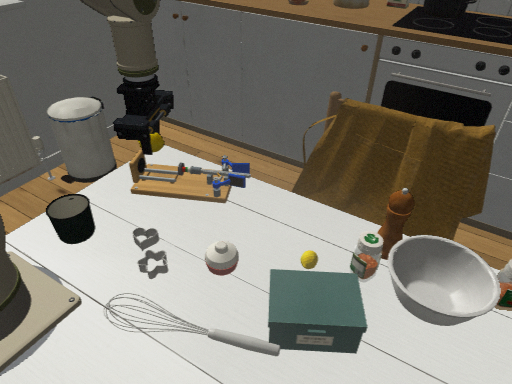

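The wrist view shows the lemon above the two rails, centred at about column 261, with the stop at rows 145–170. I lower it.

>>> {"api": "drive_tool", "payload": {"plan": [{"x": -0.001, "y": 0.0, "z": 0.03, "rx": 0, "ry": 0, "rz": 0, "fingers": 0.4}, {"x": -0.001, "y": 0.0, "z": 0.06, "rx": 0, "ry": 0, "rz": 0, "fingers": 0.4}, {"x": -0.001, "y": 0.0, "z": 0.07, "rx": 0, "ry": 0, "rz": 0, "fingers": 0.4}, {"x": -0.001, "y": 0.0, "z": 0.072, "rx": 0, "ry": 0, "rz": 0, "fingers": 0.4}, {"x": -0.001, "y": 0.0, "z": 0.072, "rx": 0, "ry": 0, "rz": 0, "fingers": 0.4}]}}

```text
time: 8.35
ee_pos: [0.477, 0.0349, 0.1072]
eef_rot: [0.547, 0.837, 0.001, 0.0]
ft_force: [-0.9, -0.5, 1.3]
width: 0.0501
```

```bash
python3 - <<'E'
from h import *
s=monitor.read_state();print(s['time'],s['width'],s['ee_pos'],s['ft_force'],yaw(),tool(cl(.047,0,.103)).round(4))
E
```

```text
8.35 0.050133058220817525 [0.47699778 0.03486509 0.10722718] [-0.90754568 -0.52659425  1.265045  ] 113.64543691503235 [ 0.0001 -0.0002  0.0042]
```

>>> {"api": "drive_tool", "payload": {"plan": [{"x": 0, "y": 0, "z": 0.001, "rx": 0, "ry": 0, "rz": 0, "fingers": 0.4}, {"x": 0, "y": 0, "z": 0.002, "rx": 0, "ry": 0, "rz": 0, "fingers": 0.4}]}}

```text
time: 8.6
ee_pos: [0.4769, 0.0351, 0.1058]
eef_rot: [0.547, 0.837, 0.001, -0.0]
ft_force: [-8.4, -0.8, 19.9]
width: 0.0505
```

>>> {"api": "drive_tool", "payload": {"plan": [{"x": 0, "y": 0, "z": 0.001, "rx": 0, "ry": 0, "rz": 0, "fingers": 0.4}, {"x": 0, "y": 0, "z": 0.001, "rx": 0, "ry": 0, "rz": 0, "fingers": 0.4}]}}

```text
time: 8.85
ee_pos: [0.4771, 0.0352, 0.1047]
eef_rot: [0.547, 0.837, 0.001, 0.0]
ft_force: [-6.1, -0.9, 11.2]
width: 0.0501
```

>>> {"api": "drive_tool", "payload": {"plan": [{"x": 0, "y": 0, "z": 0.001, "rx": 0, "ry": 0, "rz": 0, "fingers": 0.4}, {"x": 0, "y": 0, "z": 0.001, "rx": 0, "ry": 0, "rz": 0, "fingers": 0.4}]}}

```text
time: 9.1
ee_pos: [0.4773, 0.0352, 0.1038]
eef_rot: [0.547, 0.837, 0.001, 0.0]
ft_force: [-5.6, 0.6, 14.3]
width: 0.0502
```

The lemon is down on the rails, since the force has risen. I release it and rise straight up.

>>> {"api": "drive_tool", "payload": {"plan": [{"x": 0, "y": -0.001, "z": -0.0005, "rx": 0, "ry": 0, "rz": 0, "fingers": 0.5}, {"x": 0, "y": -0.001, "z": -0.0005, "rx": 0, "ry": 0, "rz": 0, "fingers": 0.7}, {"x": 0, "y": -0.001, "z": -0.0005, "rx": 0, "ry": 0, "rz": 0, "fingers": 1}, {"x": 0, "y": -0.001, "z": -0.0005, "rx": 0, "ry": 0, "rz": 0, "fingers": 1}, {"x": 0, "y": -0.001, "z": -0.03, "rx": 0, "ry": 0, "rz": 0, "fingers": 1}, {"x": 0, "y": -0.001, "z": -0.07, "rx": 0, "ry": 0, "rz": 0, "fingers": 1}, {"x": 0, "y": -0.001, "z": -0.12, "rx": 0, "ry": 0, "rz": 0, "fingers": 1}, {"x": -0.05, "y": -0.001, "z": -0.15, "rx": 0, "ry": 0, "rz": 0, "fingers": 1}, {"x": -0.08, "y": -0.001, "z": -0.15, "rx": 0, "ry": 0, "rz": 0, "fingers": 1}]}}

```text
time: 10.22
ee_pos: [0.5092, -0.0406, 0.2548]
eef_rot: [0.547, 0.837, 0.002, 0.002]
ft_force: [0.4, -0.8, 0.5]
width: 0.0869
```

```bash
cat > look.py <<'E'
from h import *
import sys
t=sys.argv[1]
s=monitor.read_state();print(s['time'],s['width'],s['ee_pos'],s['ft_force'].round(1),yaw())
c=snap('wrist','w'+t); np.savez('wl.npz',**c); d=snap('scene','s'+t)
z=d['color'][130:230,110:270]; cv2.imwrite('pics/z'+t+'.png',cv2.resize(z,None,fx=5,fy=5,interpolation=2)[:,:,::-1])
for nm,P,im in [('wrist',fcloud(c),c),('scene',cloud(d),d)]:
    h=cv2.cvtColor(im['color'],cv2.COLOR_RGB2HSV)
    dd=P[...,:2]-C0; u=dd@[np.cos(CA),np.sin(CA)]; v=dd@[-np.sin(CA),np.cos(CA)]; zz=P[...,2]
    m=(h[...,0]>20)&(h[...,0]<36)&(h[...,1]>130)&(zz>.03)&(zz<.09)&(abs(v)<.04)&(u>-.02)&(u<.1)
    if m.sum()>30:
        print(nm,'lemon n',m.sum(),'u',np.percentile(u[m],[1,99]).round(4),'v',np.percentile(v[m],[1,99]).round(4),'ztop',np.percentile(zz[m],99).round(4))
    k=(zz>.045)&(zz<.07)&(abs(v)<.02)&(u<.06)&(u>-.03)&~m
    if k.sum()>5: print(nm,'pad/rod u max',np.percentile(u[k],[90,98]).round(4))
E
python3 look.py a
```

```text
10.225 0.08692051675991094 [ 0.50919533 -0.04055911  0.25484356] [ 0.4 -0.8  0.5] 113.6291218244172
wrist lemon n 2189 u [0.016  0.0805] v [-0.0158  0.0232] ztop 0.0806
wrist pad/rod u max [0.0171 0.0502]
scene lemon n 370 u [0.0149 0.0843] v [-0.0103  0.0259] ztop 0.0813
scene pad/rod u max [0.0128 0.021 ]
```

View pics/wa.png

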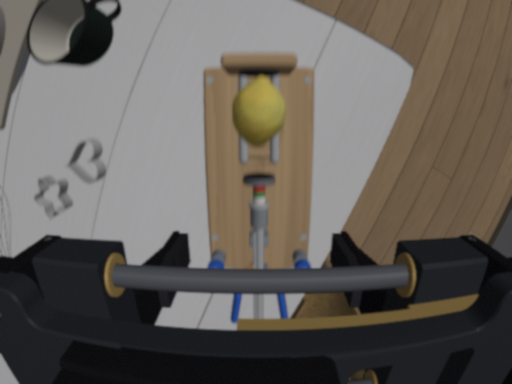

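View pics/za.png

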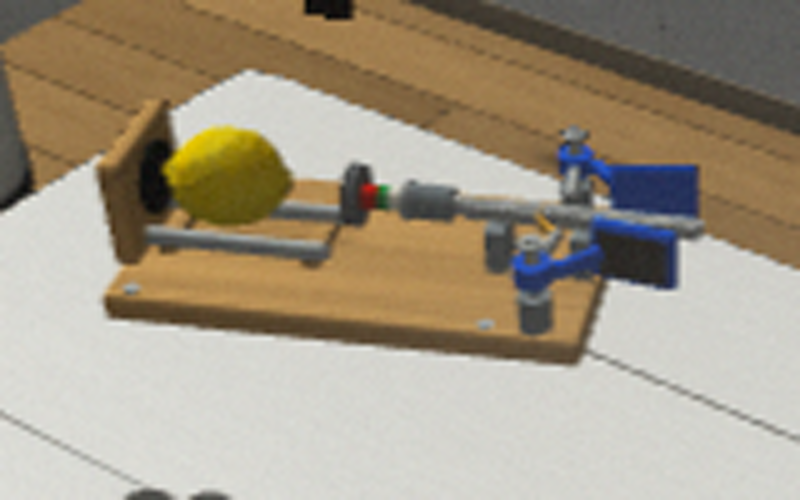

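The wrist view shows the lemon centred on the rails at (258,108), close to the stop at row 65. The pad is at (260,180) and still free. Next, the levers.

```bash
python3 - <<'E'
from h import *
print(tool(cl(-.172,0,.2)).round(4), tool(cl(-.172,0,.101)).round(4), cl(-.172,0,.1))
E
```

```text
[-0.1359  0.0022  0.053 ] [-0.1357  0.0022  0.152 ] [ 0.56446003 -0.16581439  0.1       ]
```

>>> {"api": "drive_tool", "payload": {"plan": [{"x": -0.05, "y": 0.001, "z": 0, "rx": 0, "ry": 0, "rz": 0, "fingers": 1}, {"x": -0.1, "y": 0.0022, "z": 0, "rx": 0, "ry": 0, "rz": 0, "fingers": 1}, {"x": -0.136, "y": 0.0022, "z": 0.02, "rx": 0, "ry": 0, "rz": 0, "fingers": 1}, {"x": -0.136, "y": 0.0022, "z": 0.05, "rx": 0, "ry": 0, "rz": 0, "fingers": 1}, {"x": -0.136, "y": 0.0022, "z": 0.06, "rx": 0, "ry": 0, "rz": 0, "fingers": 1}, {"x": -0.136, "y": 0.0022, "z": 0.06, "rx": 0, "ry": 0, "rz": 0, "fingers": 1}]}}

```text
time: 11.08
ee_pos: [0.5641, -0.1614, 0.1919]
eef_rot: [0.547, 0.837, -0.0, -0.001]
ft_force: [1.3, -1.5, 0.1]
width: 0.0866
```

```bash
python3 look.py b; python3 -c "
from h import *
print(tool(cl(-.172,0,.101)).round(4),monitor.read_state()['joint_positions'].round(2))"
```

```text
11.075 0.08655839010816829 [ 0.56405842 -0.16135367  0.19187107] [ 1.3 -1.5  0.1] 113.72724436058756
wrist pad/rod u max [-0.0181 -0.0168]
scene lemon n 374 u [0.0147 0.0843] v [-0.0107  0.0265] ztop 0.0817
scene pad/rod u max [0.0138 0.0203]
[-0.0036 -0.0019  0.0922] [-0.4   0.39  0.75  1.72 -0.29  1.14  0.85]
```

View pics/wb.png

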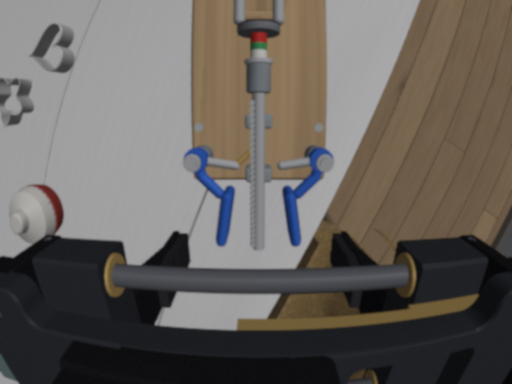

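View pics/zb.png

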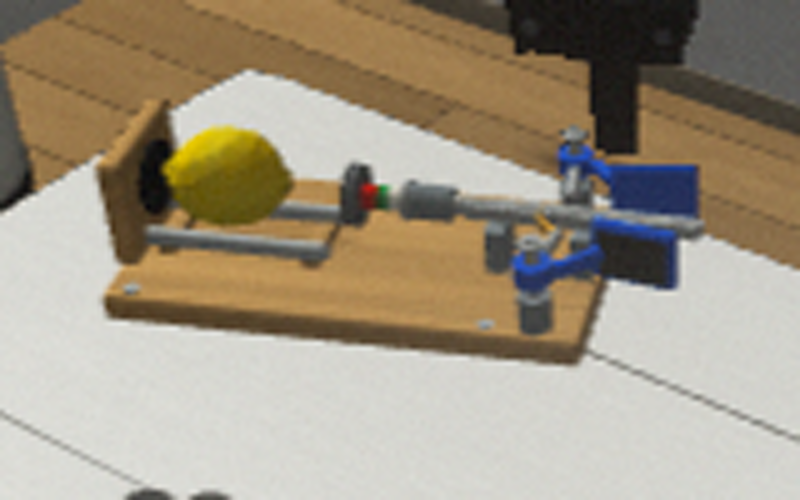

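The wrist view shows the levers at columns 226 and 291, with the rod midway at 258 and the red, green and white bands at rows 37, 46 and 53. The gripper is centred, so I descend on the grips.

>>> {"api": "drive_tool", "payload": {"plan": [{"x": -0.003, "y": -0.001, "z": 0.03, "rx": 0, "ry": 0, "rz": 0, "fingers": 1}, {"x": -0.0035, "y": -0.001, "z": 0.06, "rx": 0, "ry": 0, "rz": 0, "fingers": 1}, {"x": -0.0035, "y": -0.001, "z": 0.09, "rx": 0, "ry": 0, "rz": 0, "fingers": 1}, {"x": -0.0035, "y": -0.001, "z": 0.092, "rx": 0, "ry": 0, "rz": 0, "fingers": 1}, {"x": -0.0035, "y": -0.001, "z": 0.092, "rx": 0, "ry": 0, "rz": 0, "fingers": 0.8}, {"x": -0.0035, "y": -0.001, "z": 0.092, "rx": 0, "ry": 0, "rz": 0, "fingers": 0.8}], "squeeze": 25}}

```text
time: 11.92
ee_pos: [0.5656, -0.1661, 0.1019]
eef_rot: [0.547, 0.837, 0.001, 0.001]
ft_force: [-0.3, -0.7, 0.1]
width: 0.0747
```

```bash
python3 look.py c
```

```text
11.925 0.07471644832724625 [ 0.56563633 -0.16612132  0.10185777] [-0.3 -0.7  0.1] 113.67764405216583
scene lemon n 376 u [0.0143 0.0849] v [-0.0109  0.0263] ztop 0.0812
scene pad/rod u max [0.0127 0.0201]
```

View pics/wc.png

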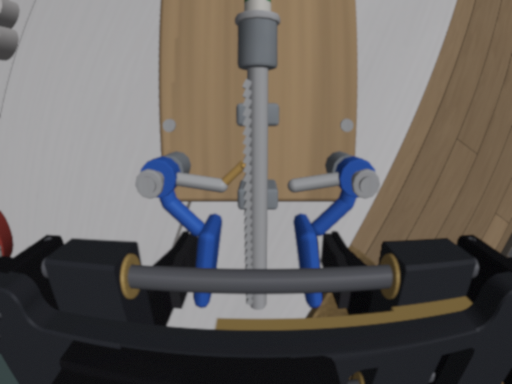

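The fingers straddle the grips, and the wrist view shows the sleeve (front edge at row 12) and the rod's rear end at row 305. First squeeze.

>>> {"api": "drive_tool", "payload": {"plan": [{"x": 0, "y": 0, "z": 0, "rx": 0, "ry": 0, "rz": 0, "fingers": 0.37}, {"x": 0, "y": 0, "z": 0, "rx": 0, "ry": 0, "rz": 0, "fingers": 0.37}, {"x": 0, "y": 0, "z": 0, "rx": 0, "ry": 0, "rz": 0, "fingers": 0.37}, {"x": 0, "y": 0, "z": 0, "rx": 0, "ry": 0, "rz": 0, "fingers": 0.37}, {"x": 0, "y": 0, "z": 0, "rx": 0, "ry": 0, "rz": 0, "fingers": 0.37}]}}

```text
time: 12.65
ee_pos: [0.5636, -0.164, 0.0994]
eef_rot: [0.547, 0.837, 0.0, -0.002]
ft_force: [-5.7, 7.3, 2.7]
width: 0.0354
```

```bash
python3 look.py d
```

```text
12.65 0.03540840601164937 [ 0.56364689 -0.16397045  0.09937409] [-5.7  7.3  2.7] 113.73520564115661
scene lemon n 374 u [0.0151 0.0842] v [-0.0108  0.0258] ztop 0.0812
scene pad/rod u max [0.0131 0.0192]
```

View pics/wd.png

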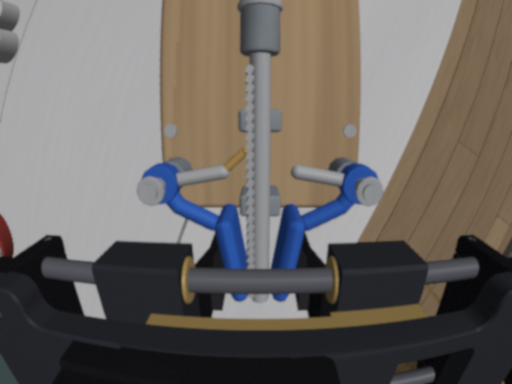

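View pics/zd.png

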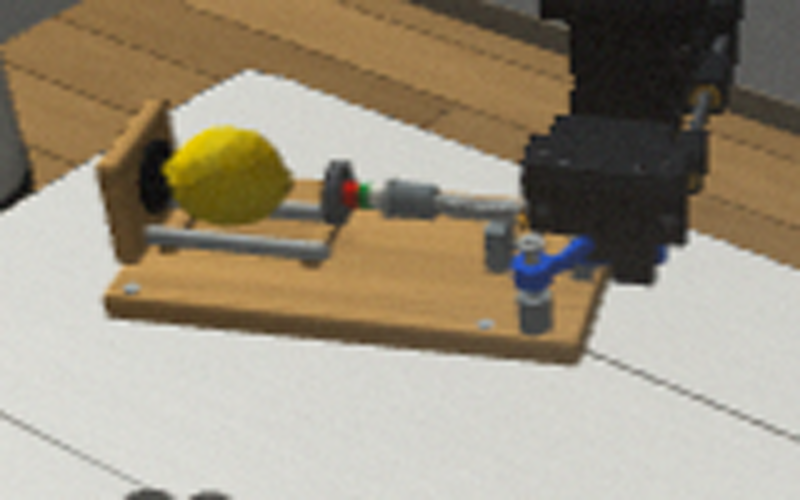

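The first squeeze moved the rod about 9 mm. I keep pumping.

>>> {"api": "drive_tool", "payload": {"plan": [{"x": 0, "y": 0, "z": 0, "rx": 0, "ry": 0, "rz": 0, "fingers": 0.8}, {"x": 0, "y": 0, "z": 0, "rx": 0, "ry": 0, "rz": 0, "fingers": 0.8}, {"x": 0, "y": 0, "z": 0, "rx": 0, "ry": 0, "rz": 0, "fingers": 0.8}, {"x": 0, "y": 0, "z": 0, "rx": 0, "ry": 0, "rz": 0, "fingers": 0.8}, {"x": 0, "y": 0, "z": 0, "rx": 0, "ry": 0, "rz": 0, "fingers": 0.8}, {"x": 0, "y": 0, "z": 0, "rx": 0, "ry": 0, "rz": 0, "fingers": 0.37}, {"x": 0, "y": 0, "z": 0, "rx": 0, "ry": 0, "rz": 0, "fingers": 0.37}, {"x": 0, "y": 0, "z": 0, "rx": 0, "ry": 0, "rz": 0, "fingers": 0.37}, {"x": 0, "y": 0, "z": 0, "rx": 0, "ry": 0, "rz": 0, "fingers": 0.37}, {"x": 0, "y": 0, "z": 0, "rx": 0, "ry": 0, "rz": 0, "fingers": 0.37}]}}

```text
time: 14.0
ee_pos: [0.5636, -0.1638, 0.0993]
eef_rot: [0.547, 0.837, 0.0, -0.002]
ft_force: [-5.7, 7.3, 0.2]
width: 0.0356
```

```bash
python3 look.py e
```

```text
14.0 0.035620365475330214 [ 0.56362492 -0.16381065  0.09932469] [-5.7  7.3  0.2] 113.7408152004155
scene lemon n 377 u [0.0143 0.0844] v [-0.0099  0.0265] ztop 0.0817
scene pad/rod u max [0.0012 0.0188]
```

View pics/we.png

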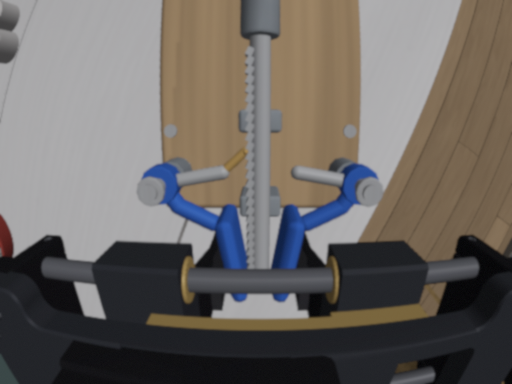

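View pics/ze.png

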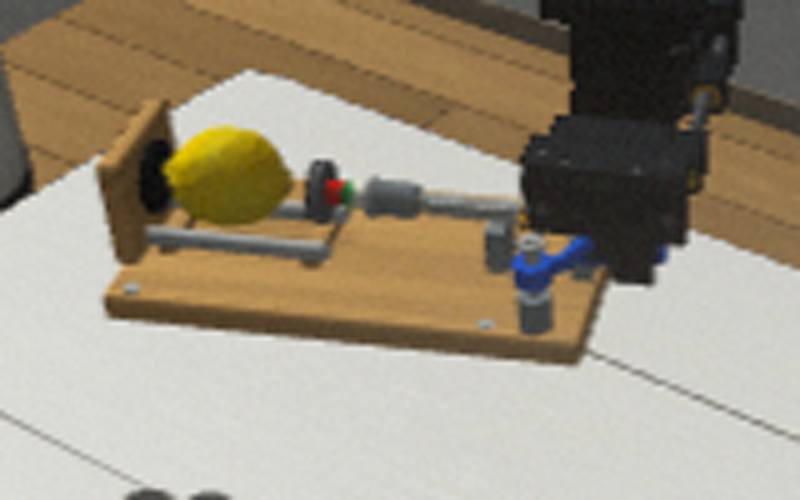

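The pad is now at x≈320 in the zoom, with the lemon's rear tip at 293, so about 10 mm remains. One more pump.

>>> {"api": "drive_tool", "payload": {"plan": [{"x": 0, "y": 0, "z": 0, "rx": 0, "ry": 0, "rz": 0, "fingers": 0.8}, {"x": 0, "y": 0, "z": 0, "rx": 0, "ry": 0, "rz": 0, "fingers": 0.8}, {"x": 0, "y": 0, "z": 0, "rx": 0, "ry": 0, "rz": 0, "fingers": 0.8}, {"x": 0, "y": 0, "z": 0, "rx": 0, "ry": 0, "rz": 0, "fingers": 0.8}, {"x": 0, "y": 0, "z": 0, "rx": 0, "ry": 0, "rz": 0, "fingers": 0.8}, {"x": 0, "y": 0, "z": 0, "rx": 0, "ry": 0, "rz": 0, "fingers": 0.6}, {"x": 0, "y": 0, "z": 0, "rx": 0, "ry": 0, "rz": 0, "fingers": 0.52}, {"x": 0, "y": 0, "z": 0, "rx": 0, "ry": 0, "rz": 0, "fingers": 0.44}, {"x": 0, "y": 0, "z": 0, "rx": 0, "ry": 0, "rz": 0, "fingers": 0.37}, {"x": 0, "y": 0, "z": 0, "rx": 0, "ry": 0, "rz": 0, "fingers": 0.37}, {"x": 0, "y": 0, "z": 0, "rx": 0, "ry": 0, "rz": 0, "fingers": 0.37}]}}

```text
time: 15.48
ee_pos: [0.5636, -0.1638, 0.0993]
eef_rot: [0.547, 0.837, 0.0, -0.003]
ft_force: [-6.4, 7.3, 2.2]
width: 0.0357
```

```bash
python3 look.py f
```

```text
15.475 0.03572226614557751 [ 0.56361064 -0.16380548  0.09932042] [-6.4  7.3  2.2] 113.74492616842787
scene lemon n 376 u [0.015  0.0841] v [-0.0098  0.026 ] ztop 0.081
scene pad/rod u max [0.0089 0.0182]
```

View pics/wf.png

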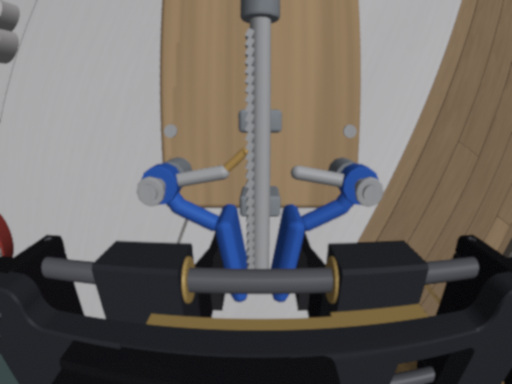

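View pics/zf.png

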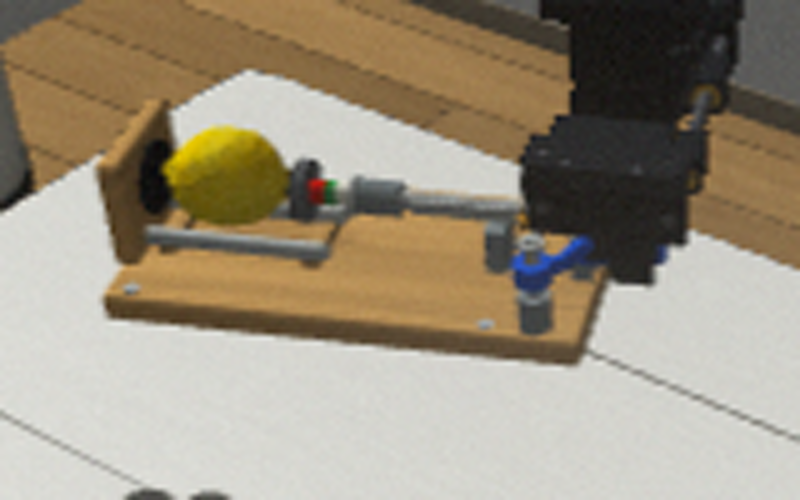

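The pad is now about at the lemon's rear tip (x≈293 in the zoom), with white still fully showing. The next squeeze will press, so I do it in stages.

>>> {"api": "drive_tool", "payload": {"plan": [{"x": 0, "y": 0, "z": 0, "rx": 0, "ry": 0, "rz": 0, "fingers": 0.8}, {"x": 0, "y": 0, "z": 0, "rx": 0, "ry": 0, "rz": 0, "fingers": 0.8}, {"x": 0, "y": 0, "z": 0, "rx": 0, "ry": 0, "rz": 0, "fingers": 0.8}, {"x": 0, "y": 0, "z": 0, "rx": 0, "ry": 0, "rz": 0, "fingers": 0.8}, {"x": 0, "y": 0, "z": 0, "rx": 0, "ry": 0, "rz": 0, "fingers": 0.8}, {"x": 0, "y": 0, "z": 0, "rx": 0, "ry": 0, "rz": 0, "fingers": 0.65}, {"x": 0, "y": 0, "z": 0, "rx": 0, "ry": 0, "rz": 0, "fingers": 0.6}, {"x": 0, "y": 0, "z": 0, "rx": 0, "ry": 0, "rz": 0, "fingers": 0.55}, {"x": 0, "y": 0, "z": 0, "rx": 0, "ry": 0, "rz": 0, "fingers": 0.5}, {"x": 0, "y": 0, "z": 0, "rx": 0, "ry": 0, "rz": 0, "fingers": 0.5}]}}

```text
time: 16.82
ee_pos: [0.5637, -0.1642, 0.0995]
eef_rot: [0.547, 0.837, 0.0, -0.002]
ft_force: [-5.8, 6.5, 2.5]
width: 0.0442
```

```bash
python3 look.py g
```

```text
16.825 0.04422042796634858 [ 0.56372464 -0.16415766  0.09954996] [-5.8  6.5  2.5] 113.72842025581858
scene lemon n 371 u [0.0175 0.0853] v [-0.0108  0.0264] ztop 0.0815
scene pad/rod u max [0.0125 0.0169]
```

View pics/zg.png

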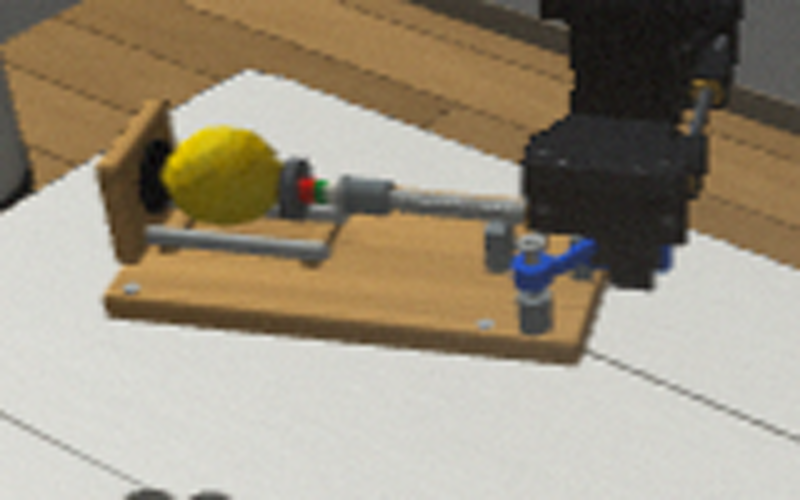

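View pics/wg.png

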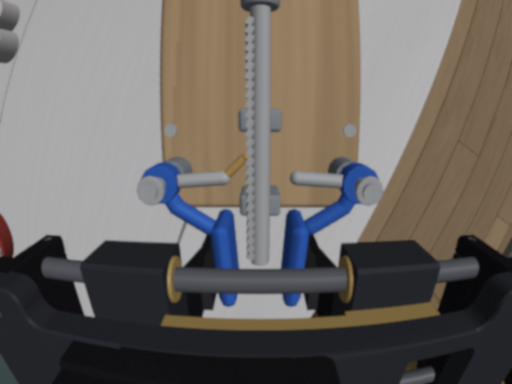

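```bash
cat > prof.py <<'E'
from h import *
import sys
c0=load('scene0'); K=c0['camera_matrix']; rot=R.from_quat(c0['rotation']).as_matrix(); o=c0['xyz']
def run(f):
    im=cv2.imread(f'pics/{f}.png').astype(np.float32)
    U=np.arange(-.07,.04,.0005); rows=[]
    pts=np.array([cl(u,-.002,.053) for u in U])  # near-side line of stem
    p=(pts-o)@rot; x=K[0,0]*p[:,0]/p[:,2]+K[0,2]; y=K[1,1]*p[:,1]/p[:,2]+K[1,2]
    best=None
    for dy in np.arange(-4,4.1,.5):
        s=cv2.remap(im,x.astype(np.float32)[None],(y+dy).astype(np.float32)[None],cv2.INTER_CUBIC)[0]
        b,g,r_=s.T; red=np.clip(r_-np.maximum(g,b),0,None)*((g<110)); gr=np.clip(g-np.maximum(r_,b*1.0),0,None)
        sc=red.max()+gr.max()
        if best is None or sc>best[0]: best=(sc,dy,s,red,gr)
    sc,dy,s,red,gr=best
    ri=U[red>red.max()*.5]; gi=U[gr>gr.max()*.5]
    mx=s.max(1)
    print(f,'dy',dy,'red',ri.min()*1e3,ri.max()*1e3,'green',gi.min()*1e3,gi.max()*1e3,'peak g',gr.max().round())
    j=(U>gi.min()-.03)&(U<gi.max())
    print('  gray left of green (1mm step up to it):',s[(U>gi.min()-.024)&(U<=gi.min()+.002)].mean(1)[::2].astype(int))
for f in sys.argv[1:]: run(f)
E
python3 prof.py sa sc sd se sf sg
```

```text
sa dy -1.0 red -30.49999999999997 -23.999999999999964 green -37.49999999999998 -32.99999999999997 peak g 74.0
  gray left of green (1mm step up to it): [100 100 101 102 102 101  99  97  96  95  95  97  97  98 107 117 132 154
 175 191 200 196 178 155 127  98]
sc dy -1.0 red -30.49999999999997 -23.999999999999964 green -37.49999999999998 -32.99999999999997 peak g 74.0
  gray left of green (1mm step up to it): [102 101 101 100 100 101 100  98  97  97  99 102 100  98 105 116 133 155
 176 191 199 196 179 159 134 103]
sd dy -0.5 red -20.499999999999964 -13.499999999999957 green -26.999999999999968 -22.499999999999964 peak g 68.0
  gray left of green (1mm step up to it): [ 90  88  88  88  88  89  88  88  88  87  87  88  91  95 105 117 131 151
 164 172 176 172 155 132 106  79]
se dy -1.0 red -12.499999999999956 -4.4999999999999485 green -18.49999999999996 -14.999999999999957 peak g 59.0
  gray left of green (1mm step up to it): [ 99  99  99  99  99 100  99  98  96  96  96  96  94  96 102 110 129 153
 175 197 209 208 194 173 144 118]
sf dy -1.0 red -2.999999999999947 4.5000000000000595 green -9.499999999999954 -5.499999999999949 peak g 71.0
  gray left of green (1mm step up to it): [ 98  99  99 101 101 100  99  98  98 100  98  92  88  93 102 120 144 167
 188 200 201 195 182 156 128 104]
sg dy -0.5 red 3.5000000000000586 10.000000000000064 green -3.999999999999948 1.0000000000000564 peak g 67.0
  gray left of green (1mm step up to it): [ 89  90  90  89  89  89  90  89  88  87  85  83  85  90  97 107 116 126
 144 161 171 174 164 142 118  94]
```

The pad has met the lemon and pushed it to the stop, and white is still about full width. I finish this stroke.

>>> {"api": "drive_tool", "payload": {"plan": [{"x": 0, "y": 0, "z": 0, "rx": 0, "ry": 0, "rz": 0, "fingers": 0.46}, {"x": 0, "y": 0, "z": 0, "rx": 0, "ry": 0, "rz": 0, "fingers": 0.42}, {"x": 0, "y": 0, "z": 0, "rx": 0, "ry": 0, "rz": 0, "fingers": 0.38}, {"x": 0, "y": 0, "z": 0, "rx": 0, "ry": 0, "rz": 0, "fingers": 0.37}, {"x": 0, "y": 0, "z": 0, "rx": 0, "ry": 0, "rz": 0, "fingers": 0.37}]}}

```text
time: 17.55
ee_pos: [0.5636, -0.1639, 0.0993]
eef_rot: [0.547, 0.837, 0.0, -0.002]
ft_force: [-6.0, 5.3, 1.4]
width: 0.0358
```

```bash
python3 look.py h; python3 prof.py sh
```

```text
17.55 0.035836182406495234 [ 0.56364689 -0.16394245  0.09929282] [-6.   5.3  1.4] 113.73943292792792
scene lemon n 367 u [0.019 0.085] v [-0.0111  0.0264] ztop 0.0817
scene pad/rod u max [0.0124 0.0178]
sh dy -0.5 red 3.5000000000000586 10.000000000000064 green -3.999999999999948 1.0000000000000564 peak g 68.0
  gray left of green (1mm step up to it): [ 94  93  92  92  92  91  90  89  89  89  87  85  85  85  88  91  94 100
 110 120 130 137 138 127 108  87]
```

View pics/zh.png

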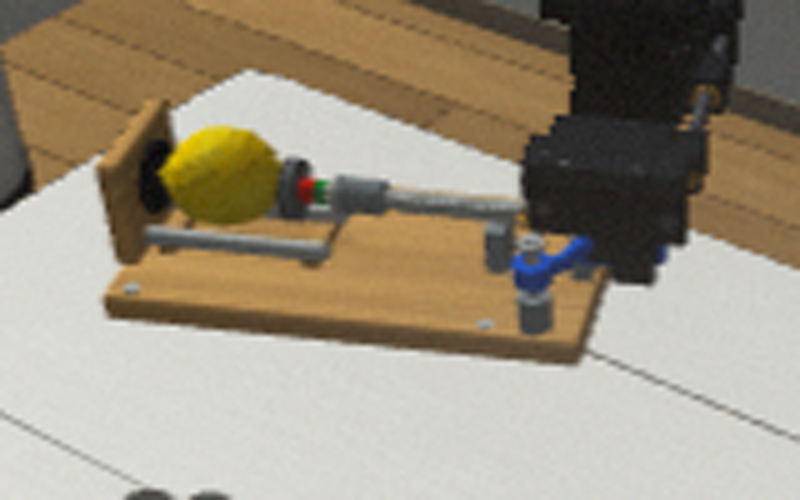

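Pressed about 4–5 mm now, with white partly in. That is below the slide-back threshold, so I open once more and squeeze in stages.

>>> {"api": "drive_tool", "payload": {"plan": [{"x": 0, "y": 0, "z": 0, "rx": 0, "ry": 0, "rz": 0, "fingers": 0.8}, {"x": 0, "y": 0, "z": 0, "rx": 0, "ry": 0, "rz": 0, "fingers": 0.8}, {"x": 0, "y": 0, "z": 0, "rx": 0, "ry": 0, "rz": 0, "fingers": 0.8}, {"x": 0, "y": 0, "z": 0, "rx": 0, "ry": 0, "rz": 0, "fingers": 0.8}, {"x": 0, "y": 0, "z": 0, "rx": 0, "ry": 0, "rz": 0, "fingers": 0.8}, {"x": 0, "y": 0, "z": 0, "rx": 0, "ry": 0, "rz": 0, "fingers": 0.7}, {"x": 0, "y": 0, "z": 0, "rx": 0, "ry": 0, "rz": 0, "fingers": 0.65}, {"x": 0, "y": 0, "z": 0, "rx": 0, "ry": 0, "rz": 0, "fingers": 0.6}, {"x": 0, "y": 0, "z": 0, "rx": 0, "ry": 0, "rz": 0, "fingers": 0.58}, {"x": 0, "y": 0, "z": 0, "rx": 0, "ry": 0, "rz": 0, "fingers": 0.58}]}}

```text
time: 18.9
ee_pos: [0.564, -0.1649, 0.0997]
eef_rot: [0.547, 0.837, 0.0, -0.002]
ft_force: [-4.4, 3.1, 2.3]
width: 0.051
```

```bash
python3 look.py i; python3 prof.py si
```

```text
18.9 0.05098473628535464 [ 0.56395985 -0.16487574  0.09972753] [-4.4  3.1  2.3] 113.69708716657512
scene lemon n 372 u [0.019  0.0849] v [-0.0123  0.0263] ztop 0.0813
scene pad/rod u max [0.0132 0.0177]
si dy -0.5 red 3.5000000000000586 10.500000000000064 green -2.4999999999999467 1.0000000000000564 peak g 67.0
  gray left of green (1mm step up to it): [ 89  90  92  93  92  90  89  89  89  89  88  88  89  89  88  87  86  85
  85  92 103 110 105  91  75  62]
```

View pics/zi.png

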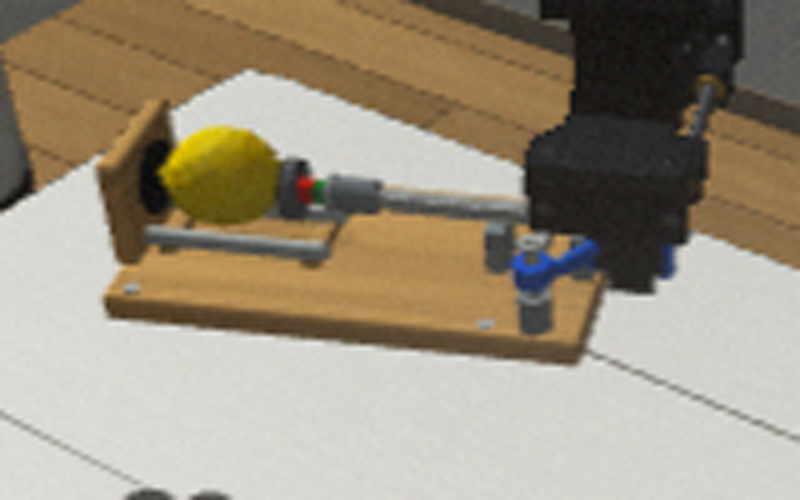

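View pics/wi.png

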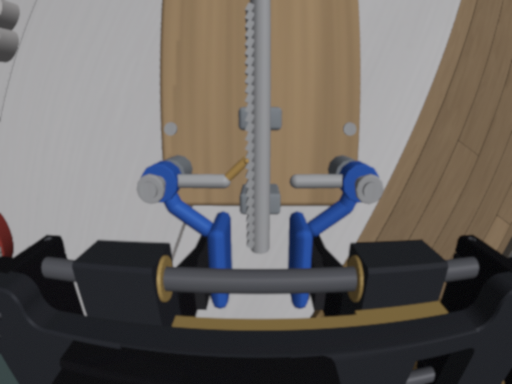

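White is nearly swallowed, about 7 mm in. I go on gently.

>>> {"api": "drive_tool", "payload": {"plan": [{"x": 0, "y": 0, "z": 0, "rx": 0, "ry": 0, "rz": 0, "fingers": 0.56}, {"x": 0, "y": 0, "z": 0, "rx": 0, "ry": 0, "rz": 0, "fingers": 0.54}, {"x": 0, "y": 0, "z": 0, "rx": 0, "ry": 0, "rz": 0, "fingers": 0.52}, {"x": 0, "y": 0, "z": 0, "rx": 0, "ry": 0, "rz": 0, "fingers": 0.51}, {"x": 0, "y": 0, "z": 0, "rx": 0, "ry": 0, "rz": 0, "fingers": 0.51}]}}

```text
time: 19.62
ee_pos: [0.5635, -0.1635, 0.0996]
eef_rot: [0.546, 0.837, 0.001, -0.003]
ft_force: [-7.5, 8.8, 5.8]
width: 0.0448
```

```bash
python3 look.py j; python3 prof.py si sj
```

```text
19.625 0.04483365660454576 [ 0.56346559 -0.1635403   0.09957282] [-7.5  8.8  5.8] 113.74967976067961
scene lemon n 372 u [0.0188 0.0847] v [-0.0112  0.0265] ztop 0.0814
scene pad/rod u max [0.0132 0.0168]
si dy -0.5 red 3.5000000000000586 10.500000000000064 green -2.4999999999999467 1.0000000000000564 peak g 67.0
  gray left of green (1mm step up to it): [ 89  90  92  93  92  90  89  89  89  89  88  88  89  89  88  87  86  85
  85  92 103 110 105  91  75  62]
sj dy -0.5 red 3.5000000000000586 10.500000000000064 green -0.9999999999999454 1.0000000000000564 peak g 38.0
  gray left of green (1mm step up to it): [ 90  92  92  91  89  90  90  90  90  89  90  92  91  89  86  86  87  90
  92  93  96 103 108 102  89  76]
```

View pics/zj.png

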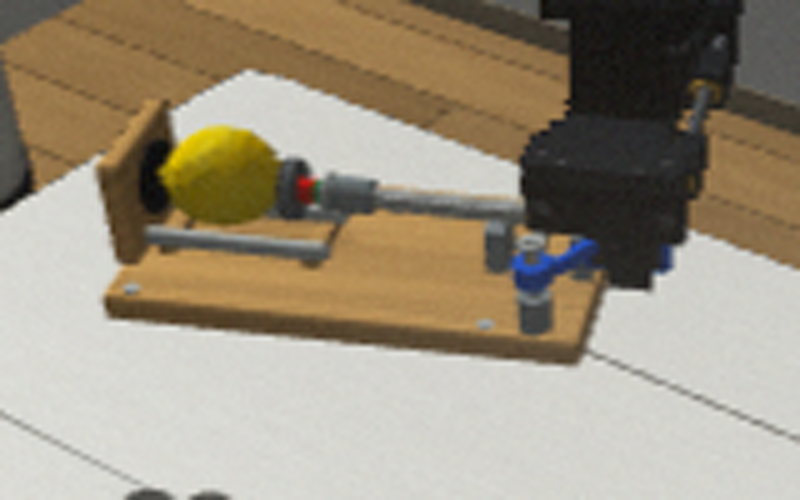

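View pics/wj.png

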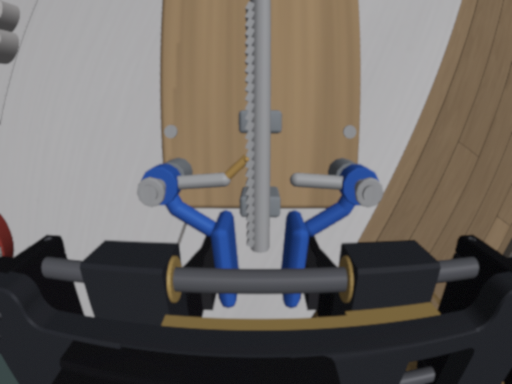

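```bash
cat > gi.py <<'E'
from h import *
import sys
for f in sys.argv[1:]:
    im=cv2.imread(f'pics/{f}.png').astype(np.float32); b,g,r_=im[...,0],im[...,1],im[...,2]
    w=(slice(155,180),slice(165,195))
    gr=np.clip(g-np.maximum(r_,b)-8,0,None)[w]; rd=np.clip(r_-np.maximum(g,b)-50,0,None)[w]
    print(f,'green',gr.sum().round(),'red',rd.sum().round())
E
python3 gi.py sd se sf sg sh si sj
```

```text
sd green 320.0 red 406.0
se green 258.0 red 500.0
sf green 275.0 red 474.0
sg green 327.0 red 405.0
sh green 347.0 red 413.0
si green 266.0 red 440.0
sj green 94.0 red 438.0
```

White has gone in and about 2–3 mm of green still shows (zoom x≈318–324), so roughly 11 mm. I hold and check that it stays steady.

>>> {"api": "drive_tool", "payload": {"plan": [{"x": 0, "y": 0, "z": 0, "rx": 0, "ry": 0, "rz": 0, "fingers": 0.51}, {"x": 0, "y": 0, "z": 0, "rx": 0, "ry": 0, "rz": 0, "fingers": 0.51}, {"x": 0, "y": 0, "z": 0, "rx": 0, "ry": 0, "rz": 0, "fingers": 0.51}, {"x": 0, "y": 0, "z": 0, "rx": 0, "ry": 0, "rz": 0, "fingers": 0.51}, {"x": 0, "y": 0, "z": 0, "rx": 0, "ry": 0, "rz": 0, "fingers": 0.51}, {"x": 0, "y": 0, "z": 0, "rx": 0, "ry": 0, "rz": 0, "fingers": 0.51}, {"x": 0, "y": 0, "z": 0, "rx": 0, "ry": 0, "rz": 0, "fingers": 0.51}, {"x": 0, "y": 0, "z": 0, "rx": 0, "ry": 0, "rz": 0, "fingers": 0.51}]}}

```text
time: 20.72
ee_pos: [0.5635, -0.1635, 0.0996]
eef_rot: [0.546, 0.837, 0.001, -0.003]
ft_force: [-9.2, 9.3, 5.9]
width: 0.0446
```

```bash
python3 look.py k; python3 prof.py sj sk; python3 gi.py sj sk; python3 -c "
from h import *
a=cv2.imread('pics/sj.png')[145:190,140:200];b=cv2.imread('pics/sk.png')[145:190,140:200]
cv2.imwrite('pics/zk2.png',cv2.resize(np.vstack([a[:, :],b]),None,fx=6,fy=6,interpolation=0))"
```

```text
20.725 0.044612888120394496 [ 0.56346319 -0.16349495  0.0995619 ] [-9.2  9.3  5.9] 113.74980507323603
scene lemon n 368 u [0.0192 0.0849] v [-0.0122  0.0259] ztop 0.0817
scene pad/rod u max [0.0129 0.0164]
sj dy -0.5 red 3.5000000000000586 10.500000000000064 green -0.9999999999999454 1.0000000000000564 peak g 38.0
  gray left of green (1mm step up to it): [ 90  92  92  91  89  90  90  90  90  89  90  92  91  89  86  86  87  90
  92  93  96 103 108 102  89  76]
sk dy -0.5 red 3.5000000000000586 10.500000000000064 green -0.9999999999999454 1.0000000000000564 peak g 41.0
  gray left of green (1mm step up to it): [ 87  89  92  93  93  92  89  88  88  89  89  89  89  90  91  90  88  86
  86  86  91 102 109 105  91  76]
sj green 94.0 red 438.0
sk green 91.0 red 439.0
```

View pics/zk2.png

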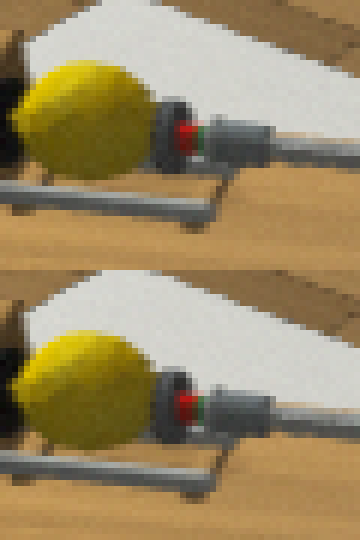

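```bash
python3 -c "
from h import *
print(workorder.close_job()); print(monitor.read_state()['time'])"
```

```text
the job is handed in; nothing more can be done
None
the job is handed in; nothing more can be done
```

The lemon is clamped and the job is handed in, at about 20.8 s of the 61 s allowed. `close_job()` gave no verdict.

**What I did**
- I picked up the larger lemon, about 70 × 53 mm as measured. The small look-alike was left alone.
- I laid it lengthwise on the cradle rails about 2 mm from the stop and let go.
- Four full pumps of the blue levers brought the pad onto the lemon and pushed it against the stop. A fifth, partial squeeze pressed it, and that squeeze is still held with 44.6 mm finger opening.

**Last checks**
- **Position:** in the scene camera the lemon ends at 85 mm along the clamp, which is the stop face, and the pad is against its rear end.
- **Pad:** the white band has gone in and about 2–3 mm of green still shows. That puts the pad at roughly 11 mm.
- **Steadiness:** the picture and the finger opening were practically unchanged after a further 1.1 s of holding.
- **Forces:** the last wrist force reading was about 14 N, well under its 120 N limit. The highest reading in any report was about 22 N, while setting the lemon down.

**Where the checks disagreed:** lever travel gave about 10.2 mm of pad movement and the band colours gave 11–12 mm. Both lie between 8 and 14 mm. The wrist camera could not see the bands from the squeezing pose, so this rests on the coarser scene camera.

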